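Find a spacer's blind hole by feel and hold it hole-up on a dial gauge

ROBOT

A 6-joint arm with a two-finger parallel gripper is mounted at the origin on a cart in front of the work surface, level with it; the furniture and walls round the work are solid. World frame = base frame: x ahead of the robot, y to its left, z up, the work surface at z = 0. Lengths are in m, angles in rad, forces in N, time in s.
With the tool pointing down it reaches from about 0.4 to 0.825 m from the base axis. Payload 7 kg.
Tool frame: the origin (TCP) lies at the centre of the arm's flange, where the gripper is bolted on; the fingertips stand 178 mm ahead of it and the grasp point (between the pads) lies 159 mm ahead of it; z points along the fingers, y is the direction in which the jaws open and shut (so a half turn about z gives the same grasp; the last joint's range is limited). The gripper opens to 88 mm and grips with 3 to 60 N. Pads are 19 mm wide; open, the fingers measure 130 mm over their backs; the gripper's body (78 mm by 193 mm) begins 47 mm behind the grasp point.
Start: joints at [1.402, 0.359, 0.012, 0, -1.224, -0.288], TCP at [0.298, 0.606, 0.405] pointing down, gripper open.
Joint ranges: [-3.07, 3.07], [-1.43, 2.12], [-1.02, 1.25], [-3.03, 1.67], [-3.05, -0], [-3.03, 3.03]. Speed limits (rad/s): [2.39, 2.39, 3.01, 3.14, 3.14, 3.14].

INTERFACE

Orientations are given as [roll, pitch, yaw] about the fixed x, y, z axes, in that order (R = Rz(yaw) Ry(pitch) Rx(roll)).
In Python, from station import * gives the robot as it stands.
- The arm moves only by the tool send_rows, never from a script. Its argument "motion" is a list of rows, each an object with "offset": the shift along the tool's x, y, z in cm, a list of three; "turn": the turn about the tool's z in degrees. In form: [{"offset": [x, y, z], "turn": turn}, ...]. A call has 1 to 8 rows; each row is the pose to reach, as a shift and turn from the pose commanded when the call began, along the tool's axes at that moment; what a row does not reach only later rows make up. A row lasts 1/10 s, in which the tool goes at most 50 mm and 8.59 degrees, less where a joint would pass 70% of its speed; a pose out of reach is approached as far as the arm can. A call with a gripper value outside its range is refused whole. "hand" is the opening, from -1 (shut) to 1 (fully open), set as the call begins (left out, the last holds). The fingers move at their own pace and stop on an object; "squeeze" is the grip in N (left out, the last holds). Time passes only in rows, so rows that repeat a pose let the fingers close. It gives the time, the measured TCP pose, the force and the opening at its end, in the units of the state.
- get_state(): the state, without advancing time (a new reading comes with each control period).
- grab_frame(name): name is "scene" or "side" or "wrist"; returns a dict with "frame" (480x640x3 uint8, blue, green, red), "range_z" (480x640 float32, m along the optical axis (not along the pixel's ray), 0 where there is no reading), "vertical_fov" (degrees; the focal length in pixels is half the picture's height over the tangent of half this angle, whatever the lens; pixels are square), "cx", "cy" (the principal point, pixels), "k1" (the pictures are not rectified: a ray, as slopes to the right and down, at radius r is drawn at 1 + k1 r^2 times it, then the intrinsics apply), "cam_to_world" (4x4, takes a point from camera to world coordinates). Camera axes: x right, y up, looking along -z (the intrinsics and any distortion apply to the point x, -y, -z); pixel columns grow to the right and rows downward; lengths in m; the calibration is good to about 2 mm. A picture is of the moment at which its call begins.
- job_done(): hands the job in, once; it reports no verdict.
The state is a dict: "t": time; "q": joint angles; "qd": joint speeds; "joint_efforts": joint torques, N m; "eef_pos": TCP position; "ee_rot": TCP orientation; "force": force on the tool from outside, world axes, zero at the start; "moment": the same for the moment, N m; "width": finger opening in m.
Only numpy, scipy, OpenCV 4.12 (cv2) and the standard library are available. Lean on these libraries where they do the work, as an engineer would, in place of code of your own. Each camera call takes 0.05 s, during which the arm holds its last target. There are 200 camera calls.

TASK

Take the spacer that lies nearer to the robot out of the vee rest and offer it up, standing upright, to the dial gauge's plunger from below: one of its ends has a deep blind hole, the other only a shallow recess that looks the same, so feel by the height at which the plunger is met which end is up, and if it is the wrong one turn the spacer over (it can be laid back in the rest to change the grip). Finish while holding the spacer in the gripper, upright and hole-up, with the plunger bottomed in the deep hole and pushed up by about 5 mm, so that the depth can be read; the program ends holding it there. Never drive the plunger up against its end stop, and leave the other spacer in the rear seat and the things standing around where they are.

Things in the scene. Friction and masses are not known exactly. Their poses are not given: they have to be found in the camera images.
- vee_rest: fixed dark steel base 150 x 58 x 8 mm with two seats for lying spacers, one nearer the robot (-x side) and one 95 mm behind; origin at the centre of its underside, on the bench. A seat is two upright vee plates 6 mm thick, 19 mm either side of its middle, 29 mm wide over all (narrower than a spacer); a spacer let go within a few mm above centres itself in the vees
- front_seat (a point): the middle of the seat nearer the robot, where the middle of a spacer lying there is, 50 mm above the bench; own y axis along the seat and the lying spacer, own x towards the rear seat. The vee plates end 7 mm below this height, so fingers can pass down beside them
- rear_seat (a point): the same for the rear seat
- spacer_1_mid (a point): turned aluminium spacer, a round bar 32 mm in diameter, 72 mm long, 140 g, lying level in the rest; the point is its middle, own y axis along its length. One end has a blind hole 16 mm wide, 25 mm deep, the other only a recess 16 mm wide, 2.5 mm deep; both ends look alike, and which (own +y or -y) has the deep hole is not told and has to be felt. Either spacer may lie in the front seat
- spacer_2_mid (a point): turned aluminium spacer, a round bar 32 mm in diameter, 72 mm long, 140 g, lying level in the rest; the point is its middle, own y axis along its length. One end has a blind hole 16 mm wide, 25 mm deep, the other only a recess 16 mm wide, 2.5 mm deep; both ends look alike, and which (own +y or -y) has the deep hole is not told and has to be felt. Either spacer may lie in the front seat
- spacer_1: the same spacer as spacer_1_mid (origin also at its middle)
- spacer_2: the same spacer as spacer_2_mid (origin also at its middle)
- plunger_tip (a point): lowest point of the dial gauge's upright plunger, 167 mm above the bench at rest, nothing below it; a ball end 6 mm in diameter. Plunger and stem (9 mm) stay slender for 70 mm above the tip, where the round dial (62 mm wide, 27 mm thick, facing the robot) begins. Own z up, own x towards the column
- gauge_stand: the dial gauge's fixed stand; origin on the bench straight below the plunger. An arm at the dial's height carries the gauge from a 16 mm column 110 mm behind the plunger (own +x, away from the robot), on a foot 80 x 100 x 33 mm that begins 75 mm behind the plunger
- plunger (a joint): how far the plunger is pushed up, in m: 0 hanging free, end stop at 0.012. A spring resists with 2 N at the start, rising by 0.3 N per mm. The dial's pointer turns with it, a quarter turn for 5 mm
- movement_holder_1_mid (a point): loose steel movement holder 54 x 62 x 16 mm lying flat; a bystander, the point is its middle
- round_box_mid (a point): loose round box 42 mm wide, 20 mm high; a bystander, the point is its middle
- loupe_1_mid (a point): loose black eye loupe 35 mm wide, 39 mm high; a bystander, the point is its middle
Things that resemble listed ones, but are neither listed nor needed, are in the scene too. Leave any black or brown look-alike of the spacer_1 alone.

How it is judged:
On the way:
1. the spacer from the front seat is in the gripper, lifted out of the rest (((height (world z) of spacer_1_mid above 0.09 m and contact force between spacer_1 and the fingers above 1 N and distance between spacer_2_mid and rear_seat below 0.012 m) or (height (world z) of spacer_2_mid above 0.09 m and contact force between spacer_2 and the fingers above 1 N and distance between spacer_1_mid and rear_seat below 0.012 m))), for 0.1 s.
At the end, for the whole second after the job is handed in: The front spacer is held by the fingers, clear of the rest and at rest, within 11 degrees of upright, deep hole up; the plunger's tip is on the floor of that hole, pushed up 2 to 8.5 mm; the other spacer lies within 12 mm of the rear seat's middle (((angle between the y axis of spacer_1_mid and the z axis of gauge_stand, either way round below 0.2 rad and distance between plunger_tip and spacer_1_mid below 0.015 m and height (world z) of spacer_1_mid above 0.1 m and contact force between spacer_1 and the fingers above 2 N and contact force between spacer_1 and vee_rest below 0.1 N and linear speed of spacer_1 below 0.02 m/s and distance between spacer_2_mid and rear_seat below 0.012 m) or (angle between the y axis of spacer_2_mid and the z axis of gauge_stand, either way round below 0.2 rad and distance between plunger_tip and spacer_2_mid below 0.015 m and height (world z) of spacer_2_mid above 0.1 m and contact force between spacer_2 and the fingers above 2 N and contact force between spacer_2 and vee_rest below 0.1 N and linear speed of spacer_2 below 0.02 m/s and distance between spacer_1_mid and rear_seat below 0.012 m)) and value of joint plunger between 0.002 and 0.0085 m); the arm keeps its last pose, push and grip.
It fails at once if the plunger is driven up against its end stop (more than 11.5 mm) (value of joint plunger above 0.0115 m).
It fails at once if the movement holder is shifted by more than 20 mm (distance of movement_holder_1_mid from where it was at the start of the episode above 0.02 m).
It fails at once if the round box is shifted by more than 20 mm (distance of round_box_mid from where it was at the start of the episode above 0.02 m).
It fails at once if the loupe is shifted by more than 20 mm (distance of loupe_1_mid from where it was at the start of the episode above 0.02 m).
It also fails if it takes over 69 s, if anything falls off the work surface, if the arm or the gripper's body presses on something with over 40 N, if the wrist force passes 120 N, or if a joint passes its speed limit or range.

## Working session

There is one attempt and no reset: what is moved stays moved. The work goes in short steps, Python scripts to look and compute and a tool call to move; the robot and the scene stay as the last step left them, time stands still between calls to the robot, and variables do not carry over. Pictures are saved under pics/ and viewed, about 8 in all and at most 12, crops included, and the job is handed in when it is done.

Besides the shell and the picture viewer there is one more tool, called after ">>>" by a JSON object that holds its "api" and its "payload". send_rows: Moves the arm, as the interface text tells. Its arguments: {"type":"object","properties":{"motion":{"type":"array"},"hand":{"type":"number"},"squeeze":{"type":"number"}},"required":["motion"]}

```bash
mkdir -p pics
cat > h.py <<'E'
from station import *
import numpy as np, cv2
def f_of(d): return 240/np.tan(np.radians(d["vertical_fov"])/2)
def cloud(d):
    f=f_of(d); K=np.array([[f,0,d["cx"]],[0,f,d["cy"]],[0,0,1]])
    u,v=np.meshgrid(np.arange(640.),np.arange(480.))
    # invert radial: drawn = s*(1+k1 r^2)
    a=(u-d["cx"])/f; b=(v-d["cy"])/f; x,y=a.copy(),b.copy()
    for _ in range(20):
        s=1+d["k1"]*(x*x+y*y); x,y=a/s,b/s
    z=d["range_z"]; P=np.stack([x*z,-y*z,-z,np.ones_like(z)],-1)
    W=(P@np.array(d["cam_to_world"]).T)[...,:3]; W[z==0]=np.nan
    return W
E
python3 - <<'E'
from h import *
ims=[]
for n in("scene","side","wrist"):
    d=grab_frame(n); np.save(f"{n}.npy",cloud(d)); cv2.imwrite(f"pics/{n}0.png",d["frame"])
    print(n,d["vertical_fov"],d["cx"],d["cy"],d["k1"],np.round(d["cam_to_world"],3).tolist())
print(get_state())
E
```

```text
scene 44.34529032371418 310.11235198996644 233.55746117290056 -0.0470257983919743 [[0.735, 0.358, -0.575, -0.361], [-0.678, 0.397, -0.619, -1.209], [0.007, 0.845, 0.535, 1.033], [0.0, 0.0, 0.0, 1.0]]
side 51.520683233047336 321.9105099625869 244.09616404392858 0.023249593761604775 [[0.828, 0.224, -0.514, -0.077], [-0.561, 0.343, -0.754, -1.119], [0.007, 0.912, 0.41, 0.675], [0.0, 0.0, 0.0, 1.0]]
wrist 63.022885598682954 318.622057420161 237.12336983759118 0.0011374607641607569 [[-0.441, 0.867, 0.233, 0.359], [-0.898, -0.426, -0.114, 0.574], [0.001, -0.259, 0.966, 0.384], [0.0, 0.0, 0.0, 1.0]]
{'t': 0.15, 'q': array([ 1.40209709e+00,  3.59216638e-01,  1.12733491e-02, -2.20506900e-04,
       -1.22410146e+00, -2.88085906e-01]), 'qd': array([-0.00053117, -0.00284095,  0.00240372,  0.00120885, -0.00036517,
       -0.00137775]), 'joint_efforts': array([-1.29413289e-03, -5.83276212e+01,  2.93291974e+01,  7.00133666e+00,
        8.78214953e-03, -1.04723476e-04]), 'eef_pos': array([0.29767484, 0.60566054, 0.40394937]), 'ee_rot': array([ 3.14033678e+00, -1.55949288e-04, -4.56860097e-01]), 'force': array([0.13485053, 0.87445127, 0.15512046]), 'moment': array([ 0.00843179, -0.03795004, -0.0197466 ]), 'width': 0.08749545121635029}
```

View pics/scene0.png

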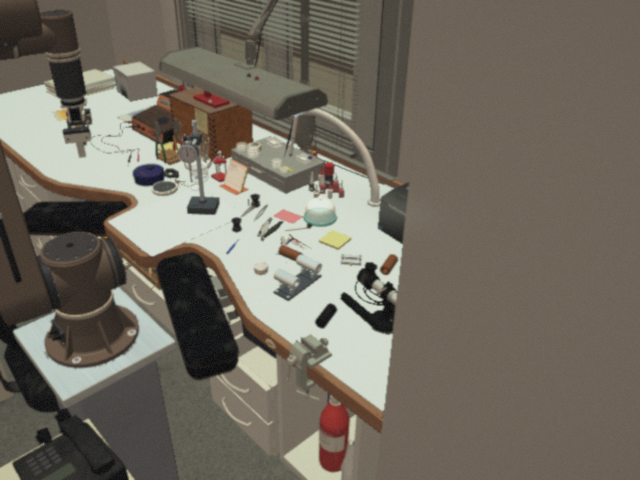

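View pics/side0.png

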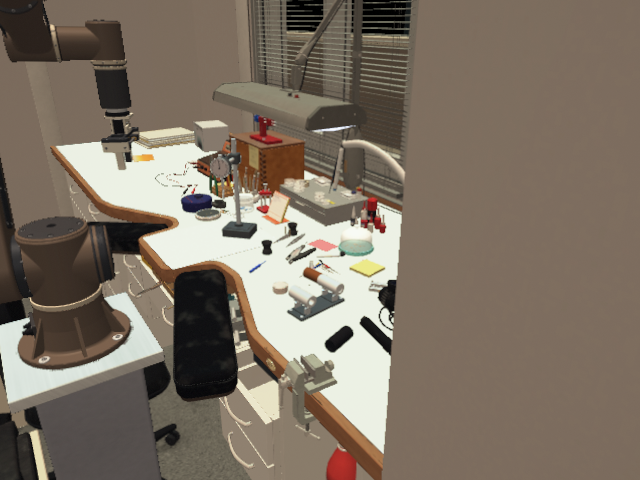

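The rest with two bright spacers is at side px (315,298), the gauge dial at (221,168) and its foot at (240,229). A brown look-alike is at (320,277) and a black one at (339,338). I'll enlarge this area and measure.

Run:
```python
from h import *
a=cv2.imread("pics/side0.png")
c=[a[250:330,260:380],a[140:240,190:310]]
cv2.imwrite("pics/c1.png",np.vstack([cv2.resize(c[0],(480,320),interpolation=2),cv2.resize(c[1],(480,400),interpolation=2)])[:720]) 
cv2.imwrite("pics/c1.png",np.hstack([cv2.resize(x,(400,int(x.shape[0]*400/120)),interpolation=2) for x in (c[0],c[1][:80])]))
W=np.load("side.npy")
for n,u,v in[("sp front",302,294),("sp rear",331,285),("base",315,310),("brown",317,274),("dial",221,168),("column",238,200),("foot",240,229),("box",281,287),("loupe",266,246),("loupe2",293,230),("black",339,338),("bottle",356,240)]:
    print(n,np.round(np.nanmedian(W[v-1:v+2,u-1:u+2].reshape(-1,3),0),3))
# points above bench map in the region
for nm in("side","scene"):
    W=np.load(nm+".npy").reshape(-1,3); 
    m=(W[:,2]>.045)&(W[:,2]<.075)&(W[:,0]>.3)&(W[:,0]<.9)&(W[:,1]>-.4)&(W[:,1]<.1)
    from scipy.cluster.hierarchy import fcluster,linkage
    P=W[m]; l=fcluster(linkage(P,'single'),.012,'distance')
    for i in set(l):
        Q=P[l==i]
        if len(Q)>15: print(nm,len(Q),Q.mean(0).round(3),Q.min(0).round(3),Q.max(0).round(3))
```

```text
sp front [ 0.482 -0.213  0.063]
sp rear [ 0.574 -0.209  0.058]
base [ 0.519 -0.216  0.006]
brown [ 0.607 -0.092  0.029]
dial [0.492 0.257 0.267]
column [0.577 0.342 0.125]
foot [0.57  0.319 0.031]
box [ 0.497 -0.083  0.018]
loupe [0.578 0.153 0.029]
loupe2 [0.73  0.24  0.017]
black [ 0.48  -0.374  0.027]
bottle [ 0.814 -0.001  0.049]
side 353 [0.827 0.018 0.058] [ 0.789 -0.017  0.045] [0.882 0.069 0.073]
side 293 [ 0.483 -0.208  0.057] [ 0.467 -0.24   0.045] [ 0.509 -0.167  0.067]
side 271 [ 0.576 -0.196  0.057] [ 0.561 -0.231  0.045] [ 0.602 -0.153  0.067]
scene 391 [0.827 0.02  0.06 ] [ 0.786 -0.019  0.045] [0.882 0.078 0.075]
scene 252 [ 0.577 -0.194  0.06 ] [ 0.562 -0.231  0.045] [ 0.605 -0.15   0.071]
scene 275 [ 0.483 -0.205  0.06 ] [ 0.467 -0.242  0.045] [ 0.512 -0.164  0.072]
```

View pics/c1.png

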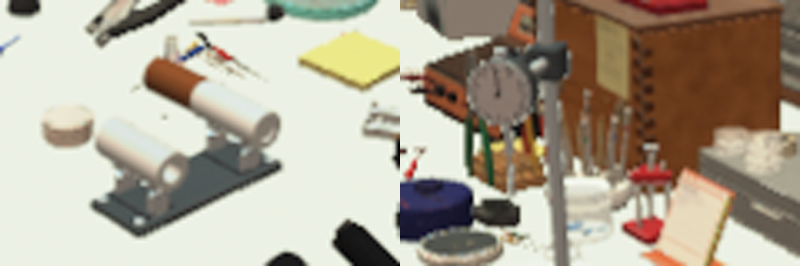

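The finish needs the tool roughly horizontal: pointing down, the gripper body would sit where the plunger is. Rows only turn about the tool z, so I'll test whether the arm tilts at its reach limit, going upward where the space is free.

>>> {"api": "send_rows", "payload": {"motion": [{"offset":[0,0,-5],"turn":0},{"offset":[0,0,-10],"turn":0},{"offset":[0,0,-15],"turn":0},{"offset":[0,0,-20],"turn":0},{"offset":[0,0,-25],"turn":0},{"offset":[0,0,-30],"turn":0},{"offset":[0,0,-35],"turn":0},{"offset":[0,0,-40],"turn":0}]}}

```text
t: 0.95
eef_pos: [0.2976, 0.6046, 0.8019]
ee_rot: [-3.139, 0.0, -0.457]
force: [0.8, 2.0, 2.9]
width: 0.0875
```

>>> {"api": "send_rows", "payload": {"motion": [{"offset":[0,0,-5],"turn":0},{"offset":[0,0,-10],"turn":0},{"offset":[0,0,-15],"turn":0},{"offset":[0,0,-20],"turn":0},{"offset":[0,0,-25],"turn":0},{"offset":[0,0,-30],"turn":0},{"offset":[0,0,-35],"turn":0},{"offset":[0,0,-40],"turn":0}]}}

```text
t: 1.75
eef_pos: [0.2449, 0.5061, 0.9129]
ee_rot: [-3.112, -0.006, -0.457]
force: [1.1, -0.2, -0.0]
width: 0.0876
```

```bash
python3 -c "
from h import *
s=get_state();print(s['q'].round(3),s['eef_pos'],s['ee_rot'])"
```

```text
[ 1.474  0.385  1.252  0.023 -2.412 -0.342] [0.24494868 0.50612337 0.91288799] [-3.11248187 -0.00555253 -0.45682674]
```

>>> {"api": "send_rows", "payload": {"motion": [{"offset":[0,0,-10],"turn":0},{"offset":[0,0,-20],"turn":0},{"offset":[0,0,-30],"turn":0},{"offset":[0,0,-40],"turn":0},{"offset":[0,0,-50],"turn":0},{"offset":[0,0,-60],"turn":0},{"offset":[0,0,-70],"turn":0},{"offset":[0,0,-80],"turn":0}]}}

```text
t: 2.55
eef_pos: [0.1764, 0.3826, 0.9885]
ee_rot: [-3.091, -0.014, -0.457]
force: [-0.8, 0.0, -0.2]
width: 0.0877
```

```bash
python3 -c "
from h import *
s=get_state();print(s['q'].round(3),s['eef_pos'],s['ee_rot'])"
```

```text
[ 1.63   0.225  1.251  0.067 -2.557 -0.46 ] [0.17636341 0.38256126 0.98854047] [-3.09055092 -0.01351853 -0.45714504]
```

>>> {"api": "send_rows", "payload": {"motion": [{"offset":[0,0,5],"turn":0},{"offset":[0,0,10],"turn":0}]}}

```text
t: 2.75
eef_pos: [0.1788, 0.3875, 0.926]
ee_rot: [-3.086, -0.012, -0.457]
force: [-0.1, 1.8, 1.7]
width: 0.0877
```

```bash
python3 -c "
from h import *
s=get_state();print(s['q'].round(3),s['eef_pos'],s['ee_rot'])"
```

```text
[ 1.624  0.066  0.827  0.05  -2.288 -0.476] [0.17876076 0.38747578 0.92596173] [-3.0859952  -0.01179162 -0.45656057]
```

The tilt was kept after the push against the limit: the commanded pose resets to what the arm achieved. So repeated pushing can ratchet the tool towards horizontal. I'll fit the kinematics and the controller's behaviour so this can be planned.

```bash
cat > kin.py <<'E'
import numpy as np
from scipy.spatial.transform import Rotation as R
from scipy.optimize import least_squares
LO=np.array([-3.07,-1.43,-1.02,-3.03,-3.05,-3.03]);HI=np.array([3.07,2.12,1.25,1.67,0,3.03])
VM=.7*.1*np.array([2.39,2.39,3.01,3.14,3.14,3.14])
T0=np.array([[0,0,1],[-1,0,0],[0,-1,0.]])
def rx(a): c,s=np.cos(a),np.sin(a); return np.array([[1,0,0],[0,c,-s],[0,s,c]])
def ry(a): c,s=np.cos(a),np.sin(a); return np.array([[c,0,s],[0,1,0],[-s,0,c]])
def rz(a): c,s=np.cos(a),np.sin(a); return np.array([[c,-s,0],[s,c,0],[0,0,1]])
def fk(q,p,s4=1,s6=-1):
    a,b,h,L1,e,L2,d=p
    A=rz(q[0]); B=A@ry(q[1]); C=B@ry(-q[2]); D=C@rx(s4*q[3])@ry(-q[4])
    return A@[a,b,h]+B@[0,0,L1]+C@[L2,0,e]+D@[d,0,0], D@rx(s6*q[5])@T0
E
python3 - <<'E'
from kin import *
D=[([1.40209709e+00,3.59216638e-01,1.12733491e-02,-2.20506900e-04,-1.22410146e+00,-2.88085906e-01],[.29767484,.60566054,.40394937],[3.14033678,-1.559e-4,-.45686]),
([1.474,.385,1.252,.023,-2.412,-.342],[0.24494868,0.50612337,0.91288799],[-3.11248187,-0.00555253,-0.45682674]),
([1.63,.225,1.251,.067,-2.557,-.46],[0.17636341,0.38256126,0.98854047],[-3.09055092,-0.01351853,-0.45714504]),
([1.624,.066,.827,.05,-2.288,-.476],[0.17876076,0.38747578,0.92596173],[-3.0859952,-0.01179162,-0.45656057])]
for s4 in(1,-1):
  for s6 in(-1,):
    f=lambda p:np.concatenate([fk(q,p,s4,s6)[0]-x for q,x,_ in D]+[.01*(p[4:5]),.001*(p[6:]-.1)])
    s=least_squares(f,[.06,-.19,.12,.56,0,.44,.1])
    print(s4,s6,s.x.round(4),np.abs(s.fun).max())
    for q,x,r in D: print((R.from_matrix(fk(q,s.x,s4,s6)[1]).inv()*R.from_euler('xyz',r)).as_rotvec().round(4))
E
```

```text
1 -1 [ 0.0012 -0.1923 -0.1569  0.5925 -0.0055  0.4677 -0.1707] 0.003006894359476764
[-0.0001 -0.0004  0.0001]
[0.01   0.0291 0.0349]
[0.0319 0.0667 0.1112]
[0.0341 0.0669 0.0655]
-1 -1 [-0.0109 -0.1917  0.182   0.6143  0.0035  0.4695  0.1967] 0.002688053119522804
[ 0. -0. -0.]
[-0.0003  0.0002  0.0006]
[-0.0009  0.0005 -0.0006]
[-0.0005 -0.0001 -0.0003]
```

```bash
cat >> kin.py <<'E'
P=np.array([-.0109,-.1917,.182,.6143,.0035,.4695,.1967])
F=lambda q:fk(q,P,-1,-1)
def solve(q,x,Rt,w,vm=True,n=None):
    lo=np.maximum(LO,q-VM)-1e-9; hi=np.minimum(HI,q+VM)+1e-9
    if not vm: lo,hi=LO-1e-9,HI+1e-9
    def f(k):
        y,Q=F(k); return np.concatenate([y-x,w*(R.from_matrix(Rt@Q.T)).as_rotvec(),1e-4*(k-q)])
    return least_squares(f,np.clip(q,lo+1e-6,hi-1e-6),bounds=(lo,hi),max_nfev=n).x
def call(q,off,turn,rows,w,n=None):
    """off(cm): final target along tool axes; rows repeats"""
    x0,R0=F(q); G=x0+R0@np.array(off)/100; RG=R0@rz(np.radians(turn)); x,Rc=x0,R0
    for i in range(rows):
        x,Rc=F(q); d=G-x; l=np.linalg.norm(d); xt=x+d*min(1,.05/max(l,1e-9))
        v=R.from_matrix(RG@Rc.T).as_rotvec(); a=np.linalg.norm(v); Rt=R.from_rotvec(v*min(1,.15/max(a,1e-9))).as_matrix()@Rc
        q=solve(q,xt,Rt,w,n=n)
    return q
E
python3 - <<'E'
from kin import *
q0=np.array([1.402,.359,.0113,0,-1.224,-.288])
for w in(.1,.2,.4,.7,1.):
    q=call(q0,[0,0,-40],0,8,w); print(w,F(q)[0].round(3)); 
    for L in(-40,-80):
        q=call(q,[0,0,L],0,8,w); x,M=F(q); print('  ',q.round(3),x.round(3),R.from_matrix(M).as_euler('xyz').round(3))
E
```

```text
0.1 [0.297 0.606 0.803]
   [ 1.545  0.276  1.25   0.41  -1.381 -0.241] [0.284 0.578 1.095] [-1.928 -0.    -0.457]
   [ 2.16  -0.149  1.25   0.53  -1.642 -0.235] [0.164 0.278 1.21 ] [-1.793  0.143  0.014]
0.2 [0.297 0.605 0.802]
   [ 1.481  0.362  1.25   0.078 -2.306 -0.31 ] [0.25  0.509 0.929] [-2.98  -0.    -0.457]
   [ 1.692  0.153  1.25   0.242 -2.398 -0.377] [0.18  0.368 1.021] [-2.84  -0.    -0.457]
0.4 [0.297 0.604 0.801]
   [ 1.469  0.381  1.25   0.018 -2.407 -0.341] [0.247 0.502 0.916] [-3.107 -0.    -0.457]
   [ 1.6    0.222  1.25   0.051 -2.545 -0.443] [0.186 0.38  0.989] [-3.081 -0.    -0.457]
0.7 [0.297 0.604 0.801]
   [ 1.467  0.385  1.25   0.006 -2.426 -0.348] [0.246 0.501 0.914] [-3.131 -0.    -0.457]
   [ 1.586  0.234  1.25   0.016 -2.57  -0.459] [0.188 0.382 0.984] [-3.123 -0.    -0.457]
1.0 [0.297 0.604 0.801]
   [ 1.466  0.386  1.25   0.003 -2.43  -0.35 ] [0.246 0.501 0.914] [-3.137 -0.    -0.457]
   [ 1.583  0.237  1.25   0.008 -2.576 -0.463] [0.188 0.383 0.983] [-3.133 -0.    -0.457]
```

```bash
nproc
cat >> kin.py <<'E'
from scipy.optimize import lsq_linear
def jac(q):
    x,M=F(q); J=np.zeros((6,6))
    for i in range(6):
        k=q.copy(); k[i]+=1e-5; y,N=F(k); J[:3,i]=(y-x)/1e-5; W=(N@M.T-np.eye(3))/1e-5; J[3:,i]=[W[2,1],W[0,2],W[1,0]]
    return x,M,J
def fstep(q,xt,Rt,w=.42):
    lo=np.maximum(LO,q-VM);hi=np.minimum(HI,q+VM); k=q
    for _ in range(2):
        x,M,J=jac(k); e=np.r_[xt-x,w*R.from_matrix(Rt@M.T).as_rotvec()]; A=J.copy(); A[3:]*=w
        A=np.vstack([A,1e-3*np.eye(6)]); e=np.r_[e,np.zeros(6)]
        k=k+lsq_linear(A,e,(np.minimum(lo-k,-1e-9),np.maximum(hi-k,1e-9)),method='bvls').x
    return np.clip(k,lo,hi)
def fcall(q,off,turn,rows=8,w=.42,ok=None):
    x0,R0=F(q); G=x0+R0@np.array(off)/100; RG=R0@rz(np.radians(turn))
    for i in range(rows):
        x,Rc=F(q); d=G-x; l=np.linalg.norm(d); xt=x+d*min(1,.05/max(l,1e-9))
        rem=turn-np.degrees(0)
        v=R.from_matrix(RG@Rc.T).as_rotvec(); a=np.linalg.norm(v); Rt=R.from_rotvec(v*min(1,.15/max(a,1e-9))).as_matrix()@Rc
        q=fstep(q,xt,Rt,w)
        if ok and not ok(q): return None
    return q
def ok(q):
    x,M=F(q); z=M[:,2]; 
    for p in(x-.2*z,x,x+.1*z,x+.2*z):
        if p[2]<.15 or p[1]<-.55 or p[1]>.6 or p[0]>.75 or np.hypot(p[0],p[1])<.22 or p[0]<-.1: return False
        if p[2]<.5 and (np.hypot(p[0]-.52,p[1]-.29)<.17 or p[0]>.68): return False
    return q[4]>-2.65
E
cat > beam.py <<'E'
from kin import *
import itertools,multiprocessing as mp,sys,time,pickle
dirs=[np.array(d)/np.linalg.norm(d)*150 for d in itertools.product((-1,0,1),repeat=3) if any(d)]+[np.zeros(3)]
acts=[(d,t) for d in dirs for t in(0,-68,68) if np.any(d) or t]
def ex(a):
    q,h,(d,t)=a
    try: k=fcall(q,d,t,ok=ok)
    except Exception: return None
    return None if k is None else (np.degrees(np.arcsin(F(k)[1][2,2])),k,h+[(d.round().tolist(),t)])
if __name__=="__main__":
    starts=[]
    for pos in([.49,-.2,.40],[.4,.1,.5],[.3,-.3,.6]):
        for hd in(-82,98):
            h=np.radians(hd); Rt=rz(h)@np.diag([1,-1,-1.])
            q1=np.arctan2(pos[1],pos[0])+.36; q0=np.array([q1,.3,0,0,-1.2,((h+np.pi/2-q1+np.pi)%(2*np.pi))-np.pi])
            q=solve(q0,np.array(pos),Rt,.42,vm=False); 
            print(pos,hd,q.round(2),np.abs(F(q)[0]-pos).max().round(4)); starts.append((-90,q,[]))
    B=starts; t0=time.time()
    with mp.Pool() as p:
        for dep in range(12):
            C=[c for c in p.map(ex,[(q,h,a) for _,q,h in B for a in acts],chunksize=8) if c]
            C.sort(key=lambda c:-c[0]); B=[]
            for c in C:
                if all(np.abs(c[1]-b[1]).max()>.15 for b in B): B.append(c)
                if len(B)>=14: break
            print(dep,round(time.time()-t0),[round(b[0],1) for b in B[:5]],B[0][1].round(2),flush=True)
            pickle.dump(B,open("B.pkl","wb"))
            if B[0][0]>-8 or time.time()-t0>400: break
    for h in B[0][2]: print(h)
E
timeout 560 python3 beam.py
```

```text
4
[0.49, -0.2, 0.4] -82 [-0.02  0.13 -0.31 -0.   -1.14  0.16] 0.0
[0.49, -0.2, 0.4] 98 [-0.02  0.13 -0.31 -0.   -1.14 -2.99] 0.0
[0.4, 0.1, 0.5] -82 [ 0.73 -0.14 -0.35 -0.   -1.36 -0.59] 0.0
[0.4, 0.1, 0.5] 98 [ 0.73 -0.14 -0.35 -0.   -1.36  2.55] 0.0
[0.3, -0.3, 0.6] -82 [-0.32 -0.13 -0.13 -0.   -1.58  0.46] 0.0
[0.3, -0.3, 0.6] 98 [-0.32 -0.13 -0.13 -0.   -1.58 -2.69] 0.0
0 3 [np.float64(-74.0), np.float64(-75.2), np.float64(-83.9), np.float64(-84.1), np.float64(-85.4)] [-0.29  0.07 -0.06 -0.28 -1.39 -3.03]
1 7 [np.float64(-47.8), np.float64(-53.6), np.float64(-56.3), np.float64(-56.5), np.float64(-59.5)] [-0.23  0.   -0.4  -0.82 -1.02 -3.03]
2 11 [np.float64(-24.5), np.float64(-24.6), np.float64(-26.8), np.float64(-27.6), np.float64(-30.3)] [-0.5   0.24 -0.15 -1.26 -1.13 -3.03]
3 16 [np.float64(-1.5), np.float64(-3.1), np.float64(-3.3), np.float64(-3.4), np.float64(-4.4)] [-0.23 -0.01 -0.49 -1.97 -0.89 -3.03]
([106.0, 106.0, 0.0], 68)
([150.0, 0.0, 0.0], 68)
([106.0, 0.0, -106.0], 68)
([150.0, 0.0, 0.0], 68)beam.py:9: RuntimeWarning: invalid value encountered in arcsin
  return None if k is None else (np.degrees(np.arcsin(F(k)[1][2,2])),k,h+[(d.round().tolist(),t)])
```

Run:
```python
from kin import *
g=np.array([.498,.273,.12])
rng=np.random.default_rng(0)
for ps in range(-100,161,20):
    z=np.array([np.cos(np.radians(ps)),np.sin(np.radians(ps)),0]); out=[]
    for up in(1,-1):
        x=np.array([0,0,up]); M=np.stack([x,np.cross(z,x),z],1); S=[]
        for t in range(14):
            q=np.clip(rng.uniform(LO,HI)*[.4,.5,1,1,.8,1]+[0,.1,0,0,0,0],LO,HI)
            try:k=solve(q,g-.159*z,M,.42,vm=False,n=60)
            except Exception: continue
            y,N=F(k)
            if np.abs(y-g+.159*z).max()<2e-3 and np.abs(N-M).max()<.01 and all(np.abs(k-s).max()>.1 for s in S): S.append(k)
        out.append([s.round(2).tolist() for s in S])
    print(ps,'UP',out[0],'DN',out[1])
import pickle
for b in pickle.load(open("B.pkl","rb"))[:14]:
    x,M=F(b[1]); print(round(b[0]),'head',round(np.degrees(np.arctan2(M[1,2],M[0,2]))),x.round(2),b[1].round(2),b[2])
```

```text
-100 UP [[1.07, 1.05, 0.15, 0.41, -2.2, -1.32]] DN [[1.07, 1.05, 0.15, 0.41, -2.2, 1.82]]
-80 UP [[1.21, 0.98, -0.07, 0.6, -2.02, -1.29]] DN [[1.21, 0.98, -0.07, 0.6, -2.02, 1.85]]
-60 UP [[1.36, 0.91, -0.32, 0.76, -1.82, -1.33]] DN [[1.36, 0.91, -0.32, 0.76, -1.82, 1.81]]
-40 UP [[1.5, 0.85, -0.59, 0.94, -1.65, -1.47]] DN []
-20 UP [[1.64, 0.86, -0.87, 1.15, -1.51, -1.72]] DN [[1.64, 0.86, -0.87, 1.15, -1.51, 1.42]]
0 UP [] DN []
20 UP [] DN []
40 UP [] DN []
60 UP [] DN []
80 UP [[0.27, 0.85, -0.84, -2.01, -1.62, -1.46]] DN [[0.27, 0.85, -0.84, -2.01, -1.62, 1.68]]
100 UP [[0.21, 0.86, -0.55, -1.6, -1.57, -1.73]] DN [[0.21, 0.86, -0.55, -1.6, -1.57, 1.41]]
120 UP [[0.24, 0.92, -0.29, -1.3, -1.67, -1.93]] DN [[0.24, 0.92, -0.29, -1.3, -1.67, 1.21]]
140 UP [[0.31, 0.99, -0.04, -1.07, -1.85, -2.04]] DN [[0.31, 0.99, -0.04, -1.07, -1.85, 1.1]]
160 UP [[0.41, 1.06, 0.17, -0.88, -2.05, -2.08]] DN [[0.41, 1.06, 0.17, -0.88, -2.05, 1.06]]
-2 head 33 [ 0.51 -0.17  0.58] [-0.23 -0.01 -0.49 -1.97 -0.89 -3.03] [([106.0, 106.0, 0.0], 68), ([150.0, 0.0, 0.0], 68), ([106.0, 0.0, -106.0], 68), ([1
[... 1610 characters left out ...]
)]
-11 head 16 [ 0.46 -0.45  0.44] [-0.73  0.31 -0.36 -1.78 -1.02 -3.03] [([87.0, -87.0, -87.0], 68), ([106.0, 106.0, 0.0], 68), ([150.0, 0.0, 0.0], 68), ([87.0, 87.0, -87.0], 68)]
-11 head 29 [ 0.38 -0.01  0.59] [ 0.51 -0.54 -0.73 -2.64  0.   -3.03] [([106.0, 106.0, 0.0], 68), ([0.0, 0.0, 0.0], 68), ([150.0, 0.0, 0.0], 68), ([87.0, -87.0, -87.0], 68)]
-11 head 44 [ 0.19 -0.22  0.42] [-0.86 -0.03 -0.83 -1.4  -1.47 -3.03] [([106.0, 106.0, 0.0], 68), ([150.0, 0.0, 0.0], 68), ([87.0, -87.0, -87.0], 68), ([0.0, 0.0, 0.0], 68)]
-11 head 29 [ 0.34 -0.39  0.52] [-0.85  0.13 -0.4  -1.5  -1.29 -3.03] [([106.0, 106.0, 0.0], 68), ([0.0, 0.0, 0.0], 68), ([0.0, 0.0, 0.0], 68), ([106.0, 0.0, -106.0], 68)]
```

Run:
```python
from h import *
from kin import *
q=get_state()['q']; print(F(q)[0])
tgt=np.array([.489,-.2,.40])
for i in range(4):
    x,M=F(q); o=M.T@(tgt-x)*100; n=np.linalg.norm(o); 
    if n>40:o=o*40/n
    hd=np.degrees(np.arctan2(M[1,0],M[0,0])); t=min(68,(hd-98.3)%360)
    o=o.round(0); t=round(t); q=fcall(q,o,t); x,M=F(q)
    print(o,t,'->',x.round(3),q.round(2),R.from_matrix(M).as_euler('xyz').round(3))
```

```text
[0.1788701  0.38569712 0.92478062]
[25. 20. 24.] 68 -> [0.324 0.107 0.677] [ 0.92 -0.29 -0.08  0.   -1.73 -0.99] [-3.11   0.047 -1.642]
[ 28. -16.  24.] 68 -> [ 0.471 -0.172  0.431] [ 0.02  0.05 -0.32 -0.05 -1.16 -1.27] [ 3.11   0.047 -2.831]
[-1. -3.  3.] 68 -> [ 0.491 -0.196  0.4  ] [-0.03  0.12 -0.32 -0.05 -1.1  -2.4 ] [ 3.086 -0.012  2.267]
[-0. -0. -0.] 32 -> [ 0.491 -0.196  0.4  ] [-0.03  0.12 -0.32 -0.05 -1.1  -2.96] [ 3.101 -0.039  1.709]
```

>>> {"api": "send_rows", "payload": {"motion": [{"offset":[25,20,24],"turn":68},{"offset":[25,20,24],"turn":68},{"offset":[25,20,24],"turn":68},{"offset":[25,20,24],"turn":68},{"offset":[25,20,24],"turn":68},{"offset":[25,20,24],"turn":68},{"offset":[25,20,24],"turn":68},{"offset":[25,20,24],"turn":68}]}}

```text
t: 3.55
eef_pos: [0.3234, 0.106, 0.6784]
ee_rot: [-3.109, 0.044, -1.648]
force: [0.8, 0.8, 1.2]
width: 0.0879
```

>>> {"api": "send_rows", "payload": {"motion": [{"offset":[28,-16,24],"turn":68},{"offset":[28,-16,24],"turn":68},{"offset":[28,-16,24],"turn":68},{"offset":[28,-16,24],"turn":68},{"offset":[28,-16,24],"turn":68},{"offset":[28,-16,24],"turn":68},{"offset":[28,-16,24],"turn":68},{"offset":[28,-16,24],"turn":68}]}}

```text
t: 4.35
eef_pos: [0.4711, -0.1731, 0.4331]
ee_rot: [3.114, 0.046, -2.837]
force: [0.6, 0.5, 0.2]
width: 0.0876
```

>>> {"api": "send_rows", "payload": {"motion": [{"offset":[-1,-3,3],"turn":68},{"offset":[-1,-3,3],"turn":68},{"offset":[-1,-3,3],"turn":68},{"offset":[-1,-3,3],"turn":68},{"offset":[-1,-3,3],"turn":68},{"offset":[-1,-3,3],"turn":68},{"offset":[-1,-3,3],"turn":68},{"offset":[-1,-3,3],"turn":68}]}}

```text
t: 5.15
eef_pos: [0.4907, -0.1955, 0.4037]
ee_rot: [3.09, -0.009, 2.26]
force: [-0.1, -0.1, -1.0]
width: 0.0876
```

Run:
```python
from h import *
from kin import *
s=get_state(); q=s['q']; x=s['eef_pos']; M=R.from_euler('xyz',s['ee_rot']).as_matrix()
print(s['t'],q.round(3),x.round(4),s['ee_rot'].round(3),F(q)[0].round(4))
print('x-heading',np.degrees(np.arctan2(M[1,0],M[0,0])),'z',M[:,2].round(3))
d=grab_frame("wrist"); cv2.imwrite("pics/w1.png",d["frame"]); W=cloud(d).reshape(-1,3)
from scipy.optimize import least_squares
for c0 in([.488,-.2],[.583,-.188]):
    m=(np.hypot(W[:,0]-c0[0],W[:,1]-c0[1])<.05)&(W[:,2]>.045)&(W[:,2]<.08); P=W[m][::3]
    def sd(p):
        dd=np.array([-np.sin(p[2]),np.cos(p[2])]); r=P[:,:2]-p[:2]; a=np.abs(r@dd)-.036; h=np.hypot(r@[dd[1],-dd[0]],P[:,2]-p[3])-.016
        return np.hypot(np.maximum(a,0),np.maximum(h,0))+np.minimum(np.maximum(a,h),0)
    if m.sum()>50: s=least_squares(sd,[*c0,.14,.05],loss="soft_l1",f_scale=.002); print(s.x.round(4),m.sum(),np.abs(s.fun).mean())
```

```text
5.15 [-0.024  0.112 -0.299 -0.045 -1.127 -2.409] [ 0.4907 -0.1955  0.4037] [ 3.09  -0.009  2.26 ] [ 0.4913 -0.1957  0.4116]
x-heading 129.50462217962632 z [ 0.034  0.04  -0.999]
[ 0.4882 -0.2025  0.1481  0.0498] 3113 0.0004551696519024672
[ 0.5825 -0.1906  0.1473  0.0499] 2701 0.00046608933735118083
```

View pics/w1.png

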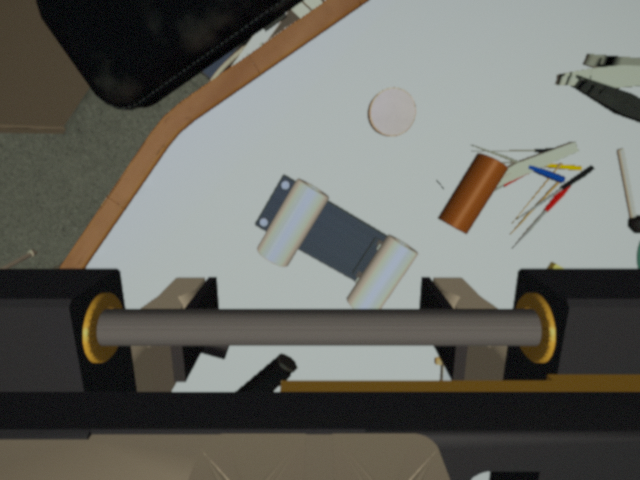

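The wrist view shows the rest at (340,240), the front spacer at (293,222), the rear one at (382,273), and the brown look-alike apart at (473,193). The front aluminium spacer is the one to take.

>>> {"api": "send_rows", "payload": {"motion": [{"offset":[-0.7,-2.5,11.4],"turn":31},{"offset":[-0.7,-2.5,11.4],"turn":31},{"offset":[-0.7,-2.5,11.4],"turn":31},{"offset":[-0.7,-2.5,11.4],"turn":31},{"offset":[-0.7,-2.5,11.4],"turn":31},{"offset":[-0.7,-2.5,11.4],"turn":31}]}}

```text
t: 5.8
eef_pos: [0.4804, -0.2125, 0.289]
ee_rot: [3.1, -0.034, 1.73]
force: [0.3, 0.9, 0.4]
width: 0.0877
```

```bash
cat > st.py <<'E'
from h import *
from kin import *
s=get_state(); q=s['q']; x=s['eef_pos']; M=R.from_euler('xyz',s['ee_rot']).as_matrix()
print(s['t'],q.round(3).tolist(),x.round(4),s['ee_rot'].round(3))
print('x-head %.1f z-head %.1f z-elev %.1f x-elev %.1f'%tuple(np.degrees([np.arctan2(M[1,0],M[0,0]),np.arctan2(M[1,2],M[0,2]),np.arcsin(M[2,2]),np.arcsin(M[2,0])])), 'gp',(x+.159*M[:,2]).round(4),'F',s['force'].round(1),'w',s['width'])
open("log.txt","a").write(repr((q.tolist(),x.tolist(),s['ee_rot'].tolist()))+"\n")
def to(g): return (M.T@(np.array(g)-(x+.159*M[:,2]))*100).round(2)
E
python3 -c "
from st import *
print(to([.4882,-.2025,.05]))"
```

```text
5.8 [-0.06, 0.218, -0.456, -0.055, -0.865, -2.887] [ 0.4804 -0.2125  0.289 ] [ 3.1   -0.034  1.73 ]
x-head 99.1 z-head 48.4 z-elev -86.9 x-elev 1.9 gp [ 0.486  -0.2062  0.1302] F [0.3 0.9 0.4] w 0.08772543725309571
[ 0.06 -0.06  8.03]
```

>>> {"api": "send_rows", "payload": {"motion": [{"offset":[0.1,0,4],"turn":0},{"offset":[0.1,0,8],"turn":0},{"offset":[0.1,0,8],"turn":0},{"offset":[0.1,0,8],"turn":0}]}}

```text
t: 6.2
eef_pos: [0.4832, -0.2085, 0.2095]
ee_rot: [3.102, -0.034, 1.728]
force: [0.5, 0.4, 0.3]
width: 0.0875
```

>>> {"api": "send_rows", "payload": {"motion": [{"offset":[0,0,0],"turn":0},{"offset":[0,0,0],"turn":0},{"offset":[0,0,0],"turn":0},{"offset":[0,0,0],"turn":0},{"offset":[0,0,0],"turn":0},{"offset":[0,0,0],"turn":0},{"offset":[0,0,0],"turn":0}], "hand": -1, "squeeze": 45}}

```text
t: 6.9
eef_pos: [0.4828, -0.2085, 0.2088]
ee_rot: [3.101, -0.034, 1.726]
force: [-0.1, -0.5, -0.4]
width: 0.0371
```

```bash
python3 st.py
```

```text
6.9 [-0.052, 0.328, -0.533, -0.067, -0.678, -2.884] [ 0.4828 -0.2085  0.2088] [ 3.101 -0.034  1.726]
x-head 98.9 z-head 48.7 z-elev -86.9 x-elev 2.0 gp [ 0.4884 -0.2022  0.05  ] F [-0.1 -0.5 -0.4] w 0.03708272801252992
```

>>> {"api": "send_rows", "payload": {"motion": [{"offset":[0,0,0],"turn":0},{"offset":[0,0,0],"turn":0},{"offset":[0,0,0],"turn":0}]}}

```text
t: 7.2
eef_pos: [0.4834, -0.2085, 0.209]
ee_rot: [3.099, -0.034, 1.726]
force: [2.6, 0.4, -0.4]
width: 0.031
```

>>> {"api": "send_rows", "payload": {"motion": [{"offset":[0,0,-2],"turn":0},{"offset":[0,0,-5],"turn":0},{"offset":[0,0,-10],"turn":0},{"offset":[0,0,-15],"turn":0},{"offset":[0,0,-20],"turn":0},{"offset":[0,0,-20],"turn":0}]}}

```text
t: 7.8
eef_pos: [0.4765, -0.2172, 0.4156]
ee_rot: [3.091, -0.03, 1.727]
force: [1.0, 0.5, -1.6]
width: 0.0313
```

```bash
cat > fit.py <<'E'
from kin import *
D=[eval(l) for l in open("log.txt")]+[([1.40209709e+00,3.59216638e-01,1.12733491e-02,-2.20506900e-04,-1.22410146e+00,-2.88085906e-01],[.29767484,.60566054,.40394937],[3.14033678,-1.559e-4,-.45686]),
([1.474,.385,1.252,.023,-2.412,-.342],[0.24494868,0.50612337,0.91288799],0),([1.63,.225,1.251,.067,-2.557,-.46],[0.17636341,0.38256126,0.98854047],0),([1.624,.066,.827,.05,-2.288,-.476],[0.17876076,0.38747578,0.92596173],0),([-0.024,0.112,-0.299,-0.045,-1.127,-2.409],[0.4907,-0.1955,0.4037],0)]
f=lambda p:np.concatenate([fk(q,p,-1,-1)[0]-x for q,x,_ in D]+[.001*(p[6:]-.12)])
s=least_squares(f,P); print(s.x.round(4).tolist(),np.abs(s.fun).max(),len(D))
E
python3 st.py; python3 fit.py
```

```text
7.8 [-0.07, 0.093, -0.294, -0.044, -1.142, -2.899] [ 0.4765 -0.2172  0.4156] [ 3.091 -0.03   1.727]
x-head 98.9 z-head 39.3 z-elev -86.6 x-elev 1.7 gp [ 0.4837 -0.2113  0.2569] F [ 1.   0.5 -1.6] w 0.03132108948003206
[-0.0133, -0.1915, 0.1797, 0.6049, -0.0002, 0.4735, 0.1856] 0.005268646960972623 8
```

```bash
sed -i 's/^P=np.array.*/P=np.array([-0.0133,-0.1915,0.1797,0.6049,-0.0002,0.4735,0.1856])/' kin.py
cat > beam2.py <<'E'
from beam import *
from h import get_state
def sc(k):
    z=F(k)[1][:,2]; best=180
    for ps in(90,105,120,135):
        t=np.radians(ps); best=min(best,np.degrees(np.arccos(np.clip(z@[np.cos(t),np.sin(t),0],-1,1))))
    return best
def ex2(a):
    q,h,(d,t)=a
    try:k=fcall(q,d,t,ok=ok)
    except Exception: return None
    return None if k is None or not np.isfinite(k).all() else (sc(k),k,h+[(d.round().tolist(),t)])
if __name__=="__main__":
    q=get_state()['q']; B=[(sc(q),q,[])]; t0=time.time()
    with mp.Pool() as p:
        for dep in range(14):
            C=[c for c in p.map(ex2,[(q,h,a) for _,q,h in B for a in acts],chunksize=8) if c]
            C.sort(key=lambda c:c[0]); B=[]
            for c in C:
                if all(np.abs(c[1]-b[1]).max()>.2 for b in B): B.append(c)
                if len(B)>=24: break
            print(dep,round(time.time()-t0),[round(b[0],1) for b in B[:4]],B[0][1].round(2).tolist(),flush=True)
            if B[0][0]<5 or time.time()-t0>250: break
    pickle.dump(B,open("B2.pkl","wb"))
    for b in B[:5]:
        x,M=F(b[1]); print(round(b[0],1),'head',round(np.degrees(np.arctan2(M[1,2],M[0,2]))),'el',round(np.degrees(np.arcsin(M[2,2]))),x.round(2),b[1].round(2).tolist(),b[2])
E
timeout 500 python3 beam2.py
```

```text
0 1 [np.float64(70.4), np.float64(70.6), np.float64(72.5), np.float64(74.7)] [-0.26, 0.13, -0.34, -0.47, -1.01, -3.03]
1 9 [np.float64(49.8), np.float64(53.8), np.float64(55.9), np.float64(56.7)] [0.01, 0.11, -0.27, -0.96, -0.9, -3.03]
2 18 [np.float64(41.8), np.float64(42.3), np.float64(42.7), np.float64(42.7)] [-0.12, -0.11, -0.45, -0.99, -1.18, -3.03]
3 26 [np.float64(30.5), np.float64(31.0), np.float64(32.8), np.float64(33.1)] [0.36, -0.22, -1.02, -1.44, -0.92, -3.03]
4 34 [np.float64(16.9), np.float64(17.1), np.float64(17.8), np.float64(18.5)] [-0.22, 0.11, -1.02, -1.44, -1.38, -3.03]
5 46 [np.float64(3.6), np.float64(7.9), np.float64(8.2), np.float64(9.3)] [0.12, 0.59, -1.02, -1.76, -1.57, -3.03]
3.6 head 86 el -1 [0.34 0.03 0.21] [0.12, 0.59, -1.02, -1.76, -1.57, -3.03] [([0.0, 0.0, 0.0], 68), ([106.0, -106.0, 0.0], -68), ([150.0, 0.0, 0.0], 68), ([106.0, -106.0, 0.0], 68), ([0.0, 0.0, 0.0], 68), ([0.0, -150.0, 0.0], 68)]
7.9 head 82 el -2 [0.23 0.29 0.66] [1.44, -0.57, -0.61, -2.5, 0.0, -2.5] [([0.0, 0.0, 0.0], 68), ([106.0, -106.0, 0.0], -68), ([150.0, 0.0, 0.0], 68), ([150.0, 0.0, 0.0], 68), ([87.0, -87.0, -87.0], 68), ([-87.0, -87.0, -87.0], -68)]
8.2 head 82 el -3 [0.24 0.34 0.68] [1.43, -0.47, -0.53, -1.99, -0.01, -3.03] [([150.0, 0.0, 0.0], 0), ([106.0, 0.0, -106.0], 68), ([150.0, 0.0, 0.0], 68), ([106.0, -106.0, 0.0], -68), ([106.0, 106.0, 0.0], 68), ([87.0, -87.0, 87.0], 68)]
9.3 head 89 el -9 [0.2  0.38 0.51] [1.53, -0.33, -0.8, -3.03, -0.31, -3.03] [([0.0, 0.0, 0.0], 68), ([106.0, -106.0, 0.0], -68), ([150.0, 0.0, 0.0], 68), ([150.0, 0.0, 0.0], 68), ([87.0, -87.0, -87.0], 68), ([-150.0, 0.0, 0.0], 68)]
9.8 head 80 el 1 [ 0.26 -0.09  0.22] [-0.3, 0.56, -1.02, -1.44, -1.59, -3.03] [([0.0, 0.0, 0.0], 68), ([106.0, -106.0, 0.0], -68), ([150.0, 0.0, 0.0], 68), ([106.0, -106.0, 0.0], 68), ([87.0, -87.0, -87.0], 68), ([0.0, 0.0, 0.0], 68)]
```

>>> {"api": "send_rows", "payload": {"motion": [{"offset":[0,0,0],"turn":68},{"offset":[0,0,0],"turn":68},{"offset":[0,0,0],"turn":68},{"offset":[0,0,0],"turn":68},{"offset":[0,0,0],"turn":68},{"offset":[0,0,0],"turn":68},{"offset":[0,0,0],"turn":68},{"offset":[0,0,0],"turn":68}]}}

```text
t: 8.6
eef_pos: [0.4092, -0.3277, 0.3483]
ee_rot: [3.093, -0.365, 1.047]
force: [0.3, -0.9, -1.8]
width: 0.0316
```

```bash
python3 st.py; python3 -c "
from kin import *
import pickle
b=pickle.load(open('B2.pkl','rb'))[0]
q=np.array([-0.07,0.093,-0.294,-0.044,-1.142,-2.899])
for d,t in b[2]:
    q=fcall(q,d,t); x,M=F(q); print(q.round(3),x.round(3),np.degrees(np.arcsin(M[2,2])).round(1),np.degrees(np.arctan2(M[1,2],M[0,2])).round(1))
"
```

```text
8.6 [-0.473, 0.178, -0.238, -0.404, -1.118, -3.03] [ 0.4092 -0.3277  0.3483] [ 3.093 -0.365  1.047]
x-head 60.0 z-head 52.2 z-elev -68.9 x-elev 20.9 gp [ 0.4444 -0.2825  0.2   ] F [ 0.3 -0.9 -1.8] w 0.03159622604865818
[-0.259  0.128 -0.336 -0.467 -1.012 -3.03 ] [ 0.464 -0.248  0.398] -66.1 55.7
[ 0.774 -0.415 -0.59  -0.136 -0.989 -3.03 ] [0.321 0.076 0.482] -65.6 60.3
[ 0.554 -0.373 -0.825 -0.839 -0.786 -3.03 ] [0.28  0.063 0.4  ] -47.2 82.6
[ 0.349 -0.225 -1.02  -1.437 -0.924 -3.03 ] [0.248 0.043 0.338] -30.3 86.4
[ 0.096  0.22  -1.02  -1.642 -1.242 -3.03 ] [0.304 0.013 0.269] -16.5 85.3
[ 0.104  0.588 -1.02  -1.736 -1.566 -3.03 ] [0.334 0.026 0.208] -0.6 86.5
```

>>> {"api": "send_rows", "payload": {"motion": [{"offset":[5.3,0.7,-14],"turn":0},{"offset":[5.3,0.7,-14],"turn":0},{"offset":[5.3,0.7,-14],"turn":0},{"offset":[5.3,0.7,-14],"turn":0}]}}

```text
t: 9.0
eef_pos: [0.3916, -0.3544, 0.488]
ee_rot: [3.066, -0.395, 1.098]
force: [-0.2, 0.2, -1.8]
width: 0.0313
```

```bash
python3 st.py; sed -i 's/p\[2\]<.15 or/p[2]<.2 or/' kin.py; timeout 500 python3 beam2.py
```

```text
9.0 [-0.547, 0.095, -0.015, -0.403, -1.422, -3.03] [ 0.3916 -0.3544  0.488 ] [ 3.066 -0.395  1.098]
x-head 62.9 z-head 51.7 z-elev -67.0 x-elev 22.6 gp [ 0.4301 -0.3057  0.3416] F [-0.2  0.2 -1.8] w 0.031280041985157464
0 1 [np.float64(59.3), np.float64(63.4), np.float64(63.6), np.float64(68.1)] [-0.46, 0.02, -0.35, -0.91, -1.07, -3.03]
1 10 [np.float64(53.1), np.float64(53.1), np.float64(54.5), np.float64(55.2)] [-0.27, -0.01, -0.38, -1.04, -1.0, -3.03]
2 20 [np.float64(29.1), np.float64(31.7), np.float64(33.2), np.float64(35.3)] [0.48, -0.04, -0.16, -1.1, -0.83, -3.03]
3 31 [np.float64(17.3), np.float64(21.0), np.float64(21.0), np.float64(21.4)] [1.32, -0.37, -0.54, -2.28, 0.0, -3.03]
4 42 [np.float64(12.4), np.float64(13.6), np.float64(13.7), np.float64(14.1)] [1.37, -0.04, -1.02, -3.03, -0.8, -3.03]
5 54 [np.float64(0.7), np.float64(1.5), np.float64(4.6), np.float64(4.7)] [1.56, -0.53, -0.53, -1.2, 0.0, -1.95]
0.7 head 89 el 0 [0.2  0.34 0.7 ] [1.56, -0.53, -0.53, -1.2, 0.0, -1.95] [([150.0, 0.0, 0.0], -68), ([106.0, 106.0, 0.0], 68), ([150.0, 0.0, 0.0], 68), ([106.0, -106.0, 0.0
[... 305 characters left out ...]
ead 86 el 2 [0.24 0.39 0.38] [1.4, 0.03, -1.02, -3.03, -1.08, -3.03] [([150.0, 0.0, 0.0], -68), ([106.0, 106.0, 0.0], 68), ([150.0, 0.0, 0.0], 68), ([0.0, 0.0, 0.0], 68), ([0.0, -150.0, 0.0], 68), ([-106.0, 106.0, 0.0], 68)]
4.7 head 86 el -2 [0.22 0.34 0.69] [1.49, -0.51, -0.54, -2.04, 0.0, -2.49] [([150.0, 0.0, 0.0], -68), ([106.0, 106.0, 0.0], 68), ([87.0, 87.0, -87.0], 68), ([150.0, 0.0, 0.0], 68), ([0.0, -150.0, 0.0], 68), ([-106.0, -106.0, 0.0], -68)]
6.9 head 92 el -7 [0.35 0.15 0.94] [0.48, -0.21, 0.19, -1.28, -1.22, -3.03] [([150.0, 0.0, 0.0], -68), ([106.0, 106.0, 0.0], 68), ([150.0, 0.0, 0.0], 68), ([106.0, -106.0, 0.0], 0), ([106.0, -106.0, 0.0], -68), ([0.0, 106.0, -106.0], 68)]
```

```bash
python3 - <<'E'
s=open("beam2.py").read()
s=s.replace("    return best\n","    return best+12*max(0,abs(k[3]+1.5)-.9)+30*max(0,k[4]+.7)+12*max(0,k[0]-.6)+12*max(0,-.6-k[0])\n",1)
s=s.replace(">=24",">=36").replace("t0>250","t0>330")
open("beam2.py","w").write(s)
E
timeout 560 python3 beam2.py
```

```text
0 0 [np.float64(59.3), np.float64(64.8), np.float64(67.0), np.float64(69.9)] [-0.46, 0.02, -0.35, -0.91, -1.07, -3.03]
1 11 [np.float64(53.1), np.float64(53.1), np.float64(54.5), np.float64(55.2)] [-0.27, -0.01, -0.38, -1.04, -1.0, -3.03]
2 27 [np.float64(29.1), np.float64(31.7), np.float64(33.2), np.float64(35.3)] [0.48, -0.04, -0.16, -1.1, -0.83, -3.03]
3 43 [np.float64(21.0), np.float64(21.0), np.float64(21.5), np.float64(21.5)] [-0.01, -0.19, -0.55, -1.56, -1.22, -3.03]
4 61 [np.float64(11.9), np.float64(13.5), np.float64(13.7), np.float64(15.0)] [0.78, -0.11, 0.34, -0.95, -0.91, -3.03]
5 80 [np.float64(4.8), np.float64(5.0), np.float64(5.5), np.float64(6.8)] [0.61, 0.06, 0.74, -1.07, -1.12, -3.03]
4.8 head 87 el -4 [0.44 0.25 1.07] [0.61, 0.06, 0.74, -1.07, -1.12, -3.03] [([150.0, 0.0, 0.0], -68), ([106.0, 106.0, 0.0], 68), ([150.0, 0.0, 0.0], 68), ([106.0, 0.0, -106.0], -68), ([87.0, 87.0, 87.0], 68), ([106.0, 106.0, 0.0], 0)]
5.0 head 86 el -3 [ 0.23 -0.05  0.68] [-0.16, -0.33, -0.47, -1.5, -1.66, -3.03] [([150.0, 0.0, 0.0], -68), ([106.0, 106.0, 0.0], 68), ([150.0, 0.0, 0.0], 68), ([106.0, 0.0, -106.0], -68), ([87.0, 87.0, 87.0], 68), ([0.0, -106.0, -106.0], 68)]
5.5 head 85 el -1 [ 0.39 -0.13  0.83] [-0.29, -0.02, 0.08, -1.57, -1.76, -3.03] [([150.0, 0.0, 0.0], -68), ([106.0, 106.0, 0.0], 68), ([150.0, 0.0, 0.0], 68), ([106.0, 0.0, -106.0], -68), ([87.0, 87.0, 87.0], 68), ([0.0, 0.0, -150.0], 68)]
6.8 head 84 el -4 [ 0.58 -0.05  0.7 ] [-0.07, 0.2, 0.06, -1.51, -1.53, -3.03] [([150.0, 0.0, 0.0], -68), ([106.0, 106.0, 0.0], 68), ([150.0, 0.0, 0.0], 68), ([106.0, 0.0, -106.0], -68), ([87.0, 87.0, 87.0], 68), ([-106.0, 0.0, -106.0], 68)]
6.9 head 89 el -4 [0.31 0.23 1.01] [0.81, -0.23, 0.35, -0.97, -0.97, -3.03] [([150.0, 0.0, 0.0], -68), ([106.0, 106.0, 0.0], 68), ([150.0, 0.0, 0.0], 68), ([106.0, 0.0, -106.0], -68), ([87.0, 87.0, 87.0], 68), ([150.0, 0.0, 0.0], 0)]
```

>>> {"api": "send_rows", "payload": {"motion": [{"offset":[150,0,0],"turn":-68},{"offset":[150,0,0],"turn":-68},{"offset":[150,0,0],"turn":-68},{"offset":[150,0,0],"turn":-68},{"offset":[150,0,0],"turn":-68},{"offset":[150,0,0],"turn":-68},{"offset":[150,0,0],"turn":-68},{"offset":[150,0,0],"turn":-68}]}}

```text
t: 9.8
eef_pos: [0.561, -0.0228, 0.6384]
ee_rot: [2.749, -0.082, 2.292]
force: [1.3, -0.8, -2.0]
width: 0.0314
```

```bash
python3 -c "
from st import *
k=fcall(np.array([-0.547,0.095,-0.015,-0.403,-1.422,-3.03]),[150,0,0],-68); print('model',k.round(3),F(k)[0])
for d,t in [([106.0, 106.0, 0.0], 68),([150.0, 0.0, 0.0], 68), ([106.0, 0.0, -106.0], -68), ([87.0, 87.0, 87.0], 68), ([0.0, 0.0, -150.0], 68)]:
    q=fcall(q,d,t); x,M=F(q); print(q.round(3),x.round(3),np.degrees(np.arcsin(M[2,2])).round(1),np.degrees(np.arctan2(M[1,2],M[0,2])).round(1))
"
```

```text
9.8 [0.2, 0.034, 0.189, -0.262, -1.422, -2.638] [ 0.561  -0.0228  0.6384] [ 2.749 -0.082  2.292]
x-head 131.3 z-head 52.5 z-elev -67.0 x-elev 4.7 gp [0.5987 0.0264 0.492 ] F [ 1.3 -0.8 -2. ] w 0.03135410061292182
model [ 0.179  0.053  0.266 -0.263 -1.478 -2.638] [ 0.55314522 -0.04563995  0.71256566]
[ 0.322  0.145  0.262 -0.533 -1.263 -3.03 ] [0.618 0.099 0.689] -51.2 69.1
[ 0.545 -0.03  -0.203 -1.182 -0.746 -3.03 ] [0.519 0.227 0.632] -22.3 74.0
[ 0.371 -0.109  0.525 -0.857 -1.343 -2.524] [0.399 0.096 0.991] -22.3 74.0
[ 0.795 -0.086  0.322 -1.026 -0.831 -3.03 ] [0.412 0.314 0.955] -4.8 84.9
[-0.191 -0.051 -0.041 -1.649 -1.66  -3.03 ] [ 0.404 -0.086  0.802] 4.4 84.2
```

```bash
python3 - <<'E'
from kin import *
W=np.vstack([np.load(n+".npy").reshape(-1,3) for n in("side","scene")])
m=(W[:,2]>.2)&(W[:,2]<1.3)&(W[:,0]>-.1)&(W[:,0]<1.1)&(W[:,1]>-.7)&(W[:,1]<1.0)&(np.hypot(W[:,0],W[:,1])>.25)
P=W[m]; k=np.round(P/.1).astype(int); u,c=np.unique(k,axis=0,return_counts=True)
print([(a*.1).round(1).tolist()+[int(n)] for a,n in zip(u,c) if n>15])
D=[eval(l) for l in open("log.txt")]
for q,x,r in D: print((F(np.array(q))[0]-x).round(4))
E
python3 fit.py
```

```text
[[0.0, 0.3, 0.7, 318], [0.0, 0.4, 0.6, 93], [0.0, 0.4, 0.7, 40], [0.0, 0.5, 0.6, 44], [0.0, 0.6, 0.6, 160], [0.1, 0.2, 0.7, 50], [0.1, 0.3, 0.7, 616], [0.1, 0.4, 0.6, 404], [0.1, 0.4, 0.7, 134], [0.1, 0.5, 0.6, 387], [0.1, 0.5, 0.7, 18], [0.1, 0.6, 0.6, 712], [0.2, 0.5, 0.3, 300], [0.2, 0.6, 0.5, 17], [0.2, 0.6, 0.6, 1983], [0.2, 0.6, 0.7, 19], [0.3, 0.5, 0.2, 26], [0.3, 0.5, 0.3, 634], [0.3, 0.5, 0.6, 19], [0.3, 0.6, 0.2, 127], [0.3, 0.6, 0.3, 534], [0.3, 0.6, 0.4, 1478], [0.3, 0.6, 0.5, 2093], [0.3, 0.6, 0.6, 2190], [0.3, 0.6, 0.7, 564], [0.3, 0.7, 0.3, 32], [0.4, 0.6, 0.3, 38], [0.4, 0.7, 0.3, 99], [0.5, 0.2, 0.3, 114], [0.5, 0.3, 0.2, 121], [0.5, 0.3, 0.3, 555], [0.5, 0.4, 0.3, 25], [0.6, 0.3, 0.2, 99], [0.6, 0.3, 0.3, 374], [0.6, 0.4, 0.3, 58], [0.7, 0.0, 0.4, 940], [0.7, 0.0, 0.5, 225], [0.7, 0.1, 0.4, 841], [0.7, 0.1, 0.5, 475], [0.7, 0.2, 0.4, 735], [0.7, 0.2, 0.5, 450], [0.7, 0.3, 0.4, 651], [0.7, 0.3, 0.5, 399], [0.7, 0.4, 0.4, 580], [0.7, 0.4, 0.5, 353], [0.7, 0.5, 0.4, 530], [0.7, 0.5, 0.5, 314], [0.7, 0.6, 0.4, 452], [0.7, 0.6, 0.5, 297], [0.7, 0.7, 0.4, 154], [0.7, 0.7,
[... 460 characters left out ...]
0.2, 249], [0.9, 0.7, 0.2, 488], [0.9, 0.7, 0.3, 135], [0.9, 0.8, 0.2, 202], [0.9, 0.8, 0.3, 76], [0.9, 0.9, 0.2, 200], [1.0, 0.0, 0.2, 48], [1.0, 0.1, 0.2, 318], [1.0, 0.1, 0.3, 242], [1.0, 0.2, 0.3, 397], [1.0, 0.3, 0.2, 132], [1.0, 0.3, 0.3, 168], [1.0, 0.4, 0.7, 141], [1.0, 0.6, 0.2, 93], [1.0, 0.7, 0.2, 88], [1.0, 0.8, 0.2, 65], [1.0, 0.9, 0.2, 39], [1.1, 0.4, 0.2, 69], [1.1, 0.4, 0.3, 49], [1.1, 0.4, 0.5, 22], [1.1, 0.4, 0.6, 87], [1.1, 0.4, 0.7, 74]]
[ 0.0011 -0.0007  0.0004]
[ 0.0032 -0.0009 -0.001 ]
[-0.0013 -0.0004  0.0025]
[ 0.0137 -0.0298  0.0624]
[-0.007  -0.0199  0.0709]
[-0.013  -0.0128  0.0478]
[-0.0141, -0.1884, 0.2082, 0.5837, -0.0107, 0.4771, 0.2015] 0.05279705220940728 11
```

```bash
python3 - <<'E'
s=open("kin.py").read()
s=s.replace("a,b,h,L1,e,L2,d=p","a,b,h,L1,e,L2,d,b2,c2=p").replace("D=C@rx(s4*q[3])@ry(-q[4])","E=C@rx(s4*q[3]); D=E@ry(-q[4])").replace("+D@[d,0,0]","+E@[0,0,c2]+D@[d,b2,0]")
s=s.replace("0.1856])","0.1856,0,0])")
open("kin.py","w").write(s)
f=open("fit.py").read().replace("[.001*(p[6:]-.12)]","[.001*(p[6:7]-.12),.01*p[8:]]")
open("fit.py","w").write(f)
E
sed -i 's/print(s.x/\nfor q,x,r in D: print((fk(q,s.x,-1,-1)[0]-x).round(4),end=" ")\nprint(s.x/' fit.py; python3 fit.py
```

```text
[-0. -0. -0.] [-0.0001 -0.      0.    ] [ 0. -0. -0.] [-0. -0.  0.] [-0. -0.  0.] [ 0. -0. -0.] [ 0.     -0.0001 -0.    ] [-0.      0.0002 -0.0002] [ 0.0001 -0.0002  0.0001] [0.     0.     0.0001] [0.0002 0.0002 0.0001] [0.0001, -0.0002, 0.1991, 0.6012, 0.0001, 0.4635, 0.1999, -0.1916, -0.0001] 0.00021722398312257196 11
```

```bash
python3 - <<'E'
s=open("kin.py").read()
import re
s=re.sub(r"P=np.array\(.*\)","P=np.array([0.0001,-0.0002,.1991,.6012,.0001,.4635,.1999,-.1916,-.0001])",s)
i=s.index("def ok(q)")
s=s[:i]+'''def ok(q):
    x,M=F(q); z=M[:,2]; y=M[:,1]; wc=x-.2*z; 
    wl=wc-rz(q[0])@np.zeros(3)
    C=rz(q[0])@ry(q[1])@ry(-q[2])@rx(-q[3])@[0,-.1916,0]; fw=wc-C
    for p,m in[(wc,.07),(fw,.07),((wc+fw)/2,.07),(x,.06)]+[(x+a*z+b*y,.045) for a in(.05,.11) for b in(-.1,0,.1)]+[(x+.185*z+b*y,.04) for b in(-.06,0,.06)]:
        if p[2]<.1+m or p[1]<-.6 or p[1]>.75 or np.hypot(p[0],p[1])<.17+m or p[0]<-.15: return False
        if p[0]>.64-m and p[1]>-.08-m and .33-m<p[2]<.6+m: return False
        if p[2]<.33+m and (np.hypot(p[0]-.51,p[1]-.285)<.06+m or p[0]>.64): return False
    return q[4]>-2.65
'''
open("kin.py","w").write(s)
E
python3 - <<'E'
from kin import *
q=np.array([-0.07,0.093,-0.294,-0.044,-1.142,-2.899]); 
for w in(.3,.42,.6):
    k=fcall(q,[0,0,0],68,w=w); print('A',w,k.round(3),F(k)[0].round(3))
print('real [-0.473,0.178,-0.238,-0.404,-1.118,-3.03] .4092 -.3277 .3483')
k=fcall(np.array([-0.547,0.095,-0.015,-0.403,-1.422,-3.03]),[150,0,0],-68); print('B',k.round(3),'real [0.2,0.034,0.189,-0.262,-1.422,-2.638]')
print(ok(np.array([0.2,0.034,0.189,-0.262,-1.422,-2.638])))
g=np.array([.498,.273,.13]); rng=np.random.default_rng(0)
for ps in list(range(-100,0,20))+list(range(0,161,15)):
    z=np.array([np.cos(np.radians(ps)),np.sin(np.radians(ps)),0]); out=[]
    for up in(1,-1):
        x=np.array([0,0,up]); N0=np.stack([x,np.cross(z,x),z],1); S=[]
        for t in range(12):
            q=np.clip(rng.uniform(LO,HI)*[.4,.5,1,1,.8,1]+[0,.1,0,0,0,0],LO,HI)
            try:k=solve(q,g-.159*z,N0,.42,vm=False,n=60)
            except Exception: continue
            y,N=F(k)
            if np.abs(y-g+.159*z).max()<2e-3 and np.abs(N-N0).max()<.01 and all(np.abs(k-s).max()>.1 for s in S): S.append(k)
        out.append([s.round(2).tolist() for s in S])
    print(ps,'UP',out[0],'DN',[o[-1] for o in out[1]])
E
```

```text
A 0.3 [-0.273  0.118 -0.172 -0.419 -1.187 -3.03 ] [ 0.47  -0.235  0.406]
A 0.42 [-0.301  0.127 -0.183 -0.409 -1.172 -3.03 ] [ 0.463 -0.251  0.397]
A 0.6 [-0.417  0.163 -0.221 -0.355 -1.128 -3.03 ] [ 0.426 -0.317  0.368]
real [-0.473,0.178,-0.238,-0.404,-1.118,-3.03] .4092 -.3277 .3483
B [ 0.197  0.032  0.193 -0.259 -1.424 -2.642] real [0.2,0.034,0.189,-0.262,-1.422,-2.638]
False
-100 UP [[1.05, 1.06, 0.02, 0.39, -2.07, -1.38]] DN [1.76]
-80 UP [[1.17, 0.98, -0.27, 0.6, -1.84, -1.39]] DN [1.75]
-60 UP [[1.27, 0.89, -0.59, 0.83, -1.64, -1.5]] DN [1.64]
-40 UP [[1.3, 0.81, -0.9, 1.15, -1.51, -1.7]] DN [1.44]
-20 UP [] DN []
0 UP [] DN []
15 UP [] DN []
30 UP [[-0.19, 1.22, -1.02, -2.3, -2.06, -1.09]] DN [2.05]
45 UP [[-0.29, 0.95, -0.83, -2.05, -1.67, -1.39]] DN [1.75]
60 UP [[-0.27, 0.81, -0.62, -1.82, -1.53, -1.71]] DN [1.43]
75 UP [[-0.2, 0.77, -0.42, -1.62, -1.55, -1.95]] DN [1.19]
90 UP [[-0.13, 0.78, -0.24, -1.46, -1.64, -2.12]] DN [1.02]
105 UP [[-0.05, 0.83, -0.05, -1.33, -1.77, -2.24]] DN [0.91]
120 UP [[0.04, 0.88, 0.12, -1.22, -1.91, -2.32]] DN [0.82]
135 UP [[0.13, 0.95, 0.29, -1.13, -2.07, -2.37]] DN [0.77]
150 UP [[0.23, 1.01, 0.44, -1.05, -2.23, -2.39]] DN [0.75]
```

Run:
```python
from kin import *
for w in(.4,.6,.8,1.,1.5):
    q=np.array([1.402,.359,.0113,0,-1.224,-.288]); q=fcall(q,[0,0,-40],0,w=w)
    for L in(-40,-80): q=fcall(q,[0,0,L],0,w=w); print(w,q.round(3))
    k=fcall(np.array([-0.07,0.093,-0.294,-0.044,-1.142,-2.899]),[0,0,0],68,w=w); print('   A',k.round(3),F(k)[0].round(3))
    k=fcall(np.array([-0.473,0.178,-0.238,-0.404,-1.118,-3.03]),[5.3,.7,-14],0,4,w=w); print('   L',k.round(3))
print("real [1.474,.385,1.252,.023,-2.412,-.342] [1.63,.225,1.251,.067,-2.557,-.46] A[-0.473,0.178,-0.238,-0.404,-1.118,-3.03] L[-0.547, 0.095, -0.015, -0.403, -1.422, -3.03]")
```

```text
0.4 [ 1.476  0.381  1.25   0.046 -2.407 -0.328]
0.4 [ 1.631  0.229  1.25   0.119 -2.539 -0.417]
   A [-0.296  0.126 -0.181 -0.411 -1.175 -3.03 ] [ 0.465 -0.248  0.398]
   L [-0.525  0.091 -0.017 -0.405 -1.421 -3.03 ]
0.6 [ 1.471  0.381  1.25   0.02  -2.426 -0.341]
0.6 [ 1.603  0.231  1.25   0.053 -2.568 -0.444]
   A [-0.417  0.163 -0.221 -0.355 -1.128 -3.03 ] [ 0.426 -0.317  0.368]
   L [-0.542  0.097 -0.024 -0.395 -1.416 -3.03 ]
0.8 [ 1.469  0.381  1.25   0.012 -2.433 -0.346]
0.8 [ 1.593  0.231  1.25   0.03  -2.578 -0.454]
   A [-0.585  0.199 -0.256 -0.276 -1.089 -3.03 ] [ 0.359 -0.401  0.344]
   L [-0.555  0.101 -0.028 -0.389 -1.412 -3.03 ]
1.0 [ 1.468  0.381  1.25   0.007 -2.436 -0.348]
1.0 [ 1.588  0.232  1.25   0.019 -2.582 -0.458]
   A [-0.718  0.218 -0.268 -0.214 -1.076 -3.03 ] [ 0.297 -0.458  0.338]
   L [-0.563  0.105 -0.035 -0.384 -1.406 -3.03 ]
1.5 [ 1.467  0.381  1.25   0.003 -2.439 -0.35 ]
1.5 [ 1.584  0.232  1.25   0.008 -2.586 -0.463]
   A [-0.913  0.232 -0.261 -0.129 -1.083 -3.03 ] [ 0.194 -0.525  0.345]
   L [-0.573  0.109 -0.042 -0.378 -1.399 -3.03 ]
real [1.474,.385,1.252,.023,-2.412,-.342] [1.63,.225,1.251,.067,-2.557,-.46] A[-0.473,0.178,-0.238,-0.404,-1.118,-3.03] L[-0.547, 0.095, -0.015, -0.403, -1.422, -3.03]
```

```bash
python3 -c "
from st import *
print((M.T@np.array([-15,-3,8])).round(1))
k=fcall(q,M.T@np.array([-15,-3,8]),0,5); print(k.round(2),ok(k),F(k)[0])"
sed -i 's/w=.42/w=.55/g' kin.py
sed -i 's/(90,105,120,135)/(50,65,80,95,110,125,140)/; s/30\*max(0,k\[4\]+.7)+12\*max(0,k\[0\]-.6)+12\*max(0,-.6-k\[0\])/20*max(0,k[4]+.9)+12*max(0,k[0]-.9)+12*max(0,-.8-k[0])/' beam2.py; grep "return best" beam2.py
```

```text
9.8 [0.2, 0.034, 0.189, -0.262, -1.422, -2.638] [ 0.561  -0.0228  0.6384] [ 2.749 -0.082  2.292]
x-head 131.3 z-head 52.5 z-elev -67.0 x-elev 4.7 gp [0.5987 0.0264 0.492 ] F [ 1.3 -0.8 -2. ] w 0.03135410061292182
[  8.3  -9.4 -11.9]
[ 0.2  -0.2   0.15 -0.26 -1.61 -2.69] True [ 0.41096478 -0.05279624  0.718371  ]
    return best+12*max(0,abs(k[3]+1.5)-.9)+20*max(0,k[4]+.9)+12*max(0,k[0]-.9)+12*max(0,-.8-k[0])
```

>>> {"api": "send_rows", "payload": {"motion": [{"offset":[8.3,-9.4,-11.9],"turn":0},{"offset":[8.3,-9.4,-11.9],"turn":0},{"offset":[8.3,-9.4,-11.9],"turn":0},{"offset":[8.3,-9.4,-11.9],"turn":0}]}}

```text
t: 10.2
eef_pos: [0.4072, -0.0546, 0.7217]
ee_rot: [2.746, -0.081, 2.287]
force: [1.4, -0.1, -0.7]
width: 0.0316
```

```bash
python3 st.py; timeout 560 python3 beam2.py
```

```text
10.2 [0.2, -0.205, 0.155, -0.258, -1.616, -2.695] [ 0.4072 -0.0546  0.7217] [ 2.746 -0.081  2.287]
x-head 131.0 z-head 51.9 z-elev -66.9 x-elev 4.6 gp [ 0.4457 -0.0054  0.5754] F [ 1.4 -0.1 -0.7] w 0.03163898483955509
0 0 [np.float64(57.4), np.float64(60.1), np.float64(66.1), np.float64(67.3)] [-0.0, -0.19, -0.46, -0.58, -1.08, -3.03]
1 13 [np.float64(42.5), np.float64(45.0), np.float64(47.3), np.float64(49.4)] [-0.47, 0.02, -0.52, -0.95, -1.14, -3.03]
2 28 [np.float64(31.3), np.float64(34.6), np.float64(37.2), np.float64(37.9)] [-0.75, 0.2, -0.42, -1.1, -1.28, -3.03]
3 42 [np.float64(25.9), np.float64(26.4), np.float64(28.8), np.float64(31.3)] [-0.81, 0.24, -0.39, -1.17, -1.35, -3.03]
4 55 [np.float64(20.5), np.float64(22.4), np.float64(23.2), np.float64(23.6)] [-0.6, 0.1, -0.62, -1.32, -1.32, -3.03]
5 70 [np.float64(8.3), np.float64(10.4), np.float64(12.5), np.float64(13.2)] [-0.01, -0.28, -0.4, -1.5, -0.92, -3.03]
6 83 [np.float64(2.4), np.float64(3.3), np.float64(4.0), np.float64(5.2)] [-0.83, 0.46, -0.38, -1.44, -1.64, -3.03]
2.4 head 50 el -2 [ 0.4  -0.19  0.26] [-0.83, 0.46, -
[... 550 characters left out ...]
 [([106.0, 0.0, 106.0], 68), ([150.0, 0.0, 0.0], 0), ([87.0, 87.0, -87.0], 68), ([150.0, 0.0, 0.0], 68), ([106.0, -106.0, 0.0], -68), ([0.0, 0.0, 0.0], 68), ([0.0, 0.0, 0.0], 68)]
5.2 head 53 el -4 [0.61 0.02 0.71] [-0.22, 0.02, 0.25, -1.39, -1.18, -3.03] [([106.0, 0.0, 106.0], 68), ([150.0, 0.0, 0.0], 0), ([87.0, 87.0, -87.0], 68), ([150.0, 0.0, 0.0], 68), ([106.0, -106.0, 0.0], -68), ([106.0, 106.0, 0.0], 0), ([106.0, 106.0, 0.0], 68)]
6.3 head 44 el -1 [ 0.38 -0.05  0.34] [-0.7, 0.13, -0.59, -1.63, -1.48, -3.03] [([106.0, 106.0, 0.0], 68), ([150.0, 0.0, 0.0], 68), ([106.0, 106.0, 0.0], 68), ([150.0, 0.0, 0.0], 68), ([106.0, -106.0, 0.0], -68), ([0.0, 0.0, 0.0], 68), ([0.0, 0.0, 0.0], 68)]
```

>>> {"api": "send_rows", "payload": {"motion": [{"offset":[106,0,106],"turn":68},{"offset":[106,0,106],"turn":68},{"offset":[106,0,106],"turn":68},{"offset":[106,0,106],"turn":68},{"offset":[106,0,106],"turn":68},{"offset":[106,0,106],"turn":68},{"offset":[106,0,106],"turn":68},{"offset":[106,0,106],"turn":68}]}}

```text
t: 11.0
eef_pos: [0.3504, -0.0761, 0.3788]
ee_rot: [2.949, -0.55, 1.444]
force: [2.3, -0.3, -1.3]
width: 0.0313
```

```bash
python3 st.py; timeout 560 python3 beam2.py; python3 -c "
from kin import *
k=fcall(np.array([0.2,-0.205,0.155,-0.258,-1.616,-2.695]),[106,0,106],68);print('pred',k.round(3),F(k)[0])"
```

```text
11.0 [-0.049, -0.167, -0.48, -0.601, -1.074, -3.03] [ 0.3504 -0.0761  0.3788] [ 2.949 -0.55   1.444]
x-head 82.7 z-head 62.3 z-elev -56.8 x-elev 31.5 gp [0.3908 0.0011 0.2458] F [ 2.3 -0.3 -1.3] w 0.03132016960504287
0 1 [np.float64(44.3), np.float64(49.6), np.float64(53.3), np.float64(55.8)] [-0.67, 0.12, -0.15, -0.81, -1.44, -3.03]
1 8 [np.float64(34.3), np.float64(38.1), np.float64(39.7), np.float64(39.7)] [-0.92, 0.28, -0.35, -1.01, -1.36, -3.03]
2 21 [np.float64(25.2), np.float64(30.5), np.float64(30.6), np.float64(31.6)] [-0.56, 0.29, -0.42, -1.33, -1.16, -3.03]
3 34 [np.float64(20.0), np.float64(20.6), np.float64(22.6), np.float64(23.7)] [-0.78, -0.34, -0.39, -1.22, -1.59, -3.03]
4 49 [np.float64(12.5), np.float64(14.4), np.float64(16.0), np.float64(16.5)] [-0.86, 0.28, -0.34, -1.39, -1.51, -3.03]
5 62 [np.float64(4.0), np.float64(4.1), np.float64(4.5), np.float64(6.9)] [0.36, 0.14, 0.54, -1.29, -1.12, -3.03]
4.0 head 81 el -4 [0.6  0.35 0.79] [0.36, 0.14, 0.54, -1.29, -1.12, -3.03] [([150.0, 0.0, 0.0], -68), ([0.0, 0.0, 0.0], 68), ([150.0, 0.0, 0.0], 0), ([150.0, 0.0, 0.0], 6
[... 358 characters left out ...]
50.0, 0.0, 0.0], -68), ([0.0, 0.0, 0.0], 68), ([150.0, 0.0, 0.0], 0), ([150.0, 0.0, 0.0], 68), ([150.0, 0.0, 0.0], -68), ([0.0, 0.0, 0.0], 68)]
6.9 head 82 el -7 [0.39 0.17 0.8 ] [0.04, -0.23, 0.24, -1.38, -1.46, -3.03] [([150.0, 0.0, 0.0], -68), ([0.0, 0.0, 0.0], 68), ([150.0, 0.0, 0.0], 0), ([150.0, 0.0, 0.0], 68), ([150.0, 0.0, 0.0], -68), ([87.0, 87.0, -87.0], 68)]
7.3 head 82 el -4 [0.49 0.51 0.71] [0.71, 0.11, 0.33, -1.23, -0.78, -3.03] [([150.0, 0.0, 0.0], -68), ([0.0, 0.0, 0.0], 68), ([150.0, 0.0, 0.0], 0), ([0.0, 0.0, 0.0], 68), ([150.0, 0.0, 0.0], -68), ([87.0, 87.0, 87.0], 68)]
pred [-1.00e-03 -1.89e-01 -4.62e-01 -5.76e-01 -1.08e+00 -3.03e+00] [ 0.35603575 -0.06522849  0.39615246]
```

>>> {"api": "send_rows", "payload": {"motion": [{"offset":[150,0,0],"turn":-68},{"offset":[150,0,0],"turn":-68},{"offset":[150,0,0],"turn":-68},{"offset":[150,0,0],"turn":-68},{"offset":[150,0,0],"turn":-68},{"offset":[150,0,0],"turn":-68},{"offset":[150,0,0],"turn":-68},{"offset":[150,0,0],"turn":-68}]}}

```text
t: 11.8
eef_pos: [0.4004, 0.2412, 0.5797]
ee_rot: [2.565, -0.039, 2.601]
force: [1.5, -0.3, -1.2]
width: 0.0311
```

>>> {"api": "send_rows", "payload": {"motion": [{"offset":[0,0,0],"turn":68},{"offset":[0,0,0],"turn":68},{"offset":[0,0,0],"turn":68},{"offset":[0,0,0],"turn":68},{"offset":[0,0,0],"turn":68},{"offset":[0,0,0],"turn":68},{"offset":[0,0,0],"turn":68},{"offset":[0,0,0],"turn":68}]}}

```text
t: 12.6
eef_pos: [0.4494, 0.1413, 0.4965]
ee_rot: [2.672, -0.703, 1.984]
force: [-0.3, 0.2, -1.6]
width: 0.0312
```

```bash
python3 st.py; timeout 560 python3 beam2.py
```

```text
12.6 [0.345, -0.107, -0.18, -0.752, -1.092, -3.03] [0.4494 0.1413 0.4965] [ 2.672 -0.703  1.984]
x-head 113.6 z-head 75.6 z-elev -42.9 x-elev 40.3 gp [0.4785 0.2542 0.3883] F [-0.3  0.2 -1.6] w 0.031176911118413454
0 0 [np.float64(33.1), np.float64(40.3), np.float64(42.1), np.float64(43.0)] [-0.54, -0.15, -0.17, -0.98, -1.77, -3.03]
1 5 [np.float64(25.4), np.float64(29.3), np.float64(30.6), np.float64(30.7)] [-0.61, 0.32, -0.19, -1.07, -1.56, -3.03]
2 22 [np.float64(7.0), np.float64(9.5), np.float64(11.7), np.float64(12.5)] [0.71, 0.07, 0.26, -1.29, -0.99, -3.03]
3 37 [np.float64(2.0), np.float64(2.1), np.float64(2.7), np.float64(2.9)] [-0.16, 0.17, -0.22, -1.48, -1.76, -3.03]
2.0 head 93 el -1 [0.44 0.11 0.44] [-0.16, 0.17, -0.22, -1.48, -1.76, -3.03] [([150.0, 0.0, 0.0], -68), ([106.0, 106.0, 0.0], 68), ([106.0, 106.0, 0.0], 68), ([0.0, 0.0, -150.0], 68)]
2.1 head 95 el -2 [0.31 0.08 0.37] [-0.22, 0.12, -0.5, -1.36, -1.8, -3.03] [([150.0, 0.0, 0.0], -68), ([106.0, 106.0, 0.0], 68), ([150.0, 0.0, 0.0], 68), ([0.0, 0.0, -150.0], 68)]
2.7 head 82 el -1 [0.45 0.27 0.64] [0.19, -0.09, -0.01, -1.52, -1.25, -3.03] [([150.0, 0.0, 0.0], -68), ([0.0, 150.0, 0.0], 68), ([0.0, 106.0, -106.0], 68), ([150.0, 0.0, 0.0], 68)]
2.9 head 96 el -3 [0.33 0.48 0.73] [0.79, -0.08, 0.19, -1.3, -0.93, -3.03] [([150.0, 0.0, 0.0], -68), ([106.0, 106.0, 0.0], 68), ([106.0, 106.0, 0.0], 68), ([150.0, 0.0, 0.0], 0)]
3.3 head 83 el 2 [0.27 0.46 0.41] [0.59, 0.07, -0.48, -2.02, -1.0, -3.03] [([150.0, 0.0, 0.0], -68), ([150.0, 0.0, 0.0], 68), ([0.0, 0.0, 0.0], 68), ([150.0, 0.0, 0.0], 68)]
```

>>> {"api": "send_rows", "payload": {"motion": [{"offset":[150,0,0],"turn":-68},{"offset":[150,0,0],"turn":-68},{"offset":[150,0,0],"turn":-68},{"offset":[150,0,0],"turn":-68},{"offset":[150,0,0],"turn":-68},{"offset":[150,0,0],"turn":-68},{"offset":[150,0,0],"turn":-68},{"offset":[150,0,0],"turn":-68}]}}

```text
t: 13.4
eef_pos: [0.3267, 0.4196, 0.7542]
ee_rot: [2.324, 0.086, 2.97]
force: [0.4, 0.6, -1.4]
width: 0.0314
```

```bash
python3 st.py; timeout 560 python3 beam2.py
```

```text
13.4 [1.261, -0.167, 0.068, -0.051, -0.987, -2.956] [0.3267 0.4196 0.7542] [2.324 0.086 2.97 ]
x-head 170.2 z-head 75.6 z-elev -43.0 x-elev -4.9 gp [0.3557 0.5323 0.6458] F [ 0.4  0.6 -1.4] w 0.03136248992376753
0 1 [np.float64(29.6), np.float64(31.0), np.float64(31.6), np.float64(33.1)] [0.96, -0.01, 0.31, -0.67, -1.04, -3.03]
1 13 [np.float64(7.3), np.float64(9.8), np.float64(11.8), np.float64(12.8)] [0.72, 0.07, 0.27, -1.28, -0.99, -3.03]
2 31 [np.float64(1.2), np.float64(1.6), np.float64(1.8), np.float64(2.5)] [0.36, 0.04, -0.24, -1.71, -1.04, -3.03]
1.2 head 80 el -1 [0.42 0.37 0.49] [0.36, 0.04, -0.24, -1.71, -1.04, -3.03] [([0.0, 106.0, -106.0], 68), ([106.0, 0.0, 106.0], 68), ([0.0, 0.0, 0.0], 68)]
1.6 head 80 el -2 [0.62 0.26 0.67] [0.13, 0.17, 0.33, -1.49, -1.28, -3.03] [([0.0, 150.0, 0.0], 68), ([0.0, 106.0, -106.0], 68), ([106.0, 106.0, 0.0], 68)]
1.8 head 94 el -1 [0.44 0.11 0.44] [-0.15, 0.16, -0.22, -1.47, -1.76, -3.03] [([106.0, 106.0, 0.0], 68), ([106.0, 106.0, 0.0], 68), ([0.0, 0.0, -150.0], 68)]
2.5 head 96 el -2 [0.31 0.08 0.37] [-0.22, 0.12, -0.49, -1.35, -1.81, -3.03] [([106.0, 106.0, 0.0], 68), ([150.0, 0.0, 0.0], 68), ([0.0, 0.0, -150.0], 68)]
3.1 head 83 el -2 [0.44 0.27 0.64] [0.2, -0.09, -0.01, -1.51, -1.25, -3.03] [([0.0, 150.0, 0.0], 68), ([0.0, 106.0, -106.0], 68), ([150.0, 0.0, 0.0], 68)]
```

>>> {"api": "send_rows", "payload": {"motion": [{"offset":[106,106,0],"turn":68},{"offset":[106,106,0],"turn":68},{"offset":[106,106,0],"turn":68},{"offset":[106,106,0],"turn":68},{"offset":[106,106,0],"turn":68},{"offset":[106,106,0],"turn":68},{"offset":[106,106,0],"turn":68},{"offset":[106,106,0],"turn":68}]}}

```text
t: 14.2
eef_pos: [0.4125, 0.4419, 0.6892]
ee_rot: [2.196, -0.654, 2.741]
force: [0.1, 0.4, -2.0]
width: 0.0312
```

```bash
python3 st.py; timeout 560 python3 beam2.py
```

```text
14.2 [0.852, -0.016, 0.227, -0.771, -1.015, -3.03] [0.4125 0.4419 0.6892] [ 2.196 -0.654  2.741]
x-head 157.0 z-head 90.7 z-elev -27.7 x-elev 37.5 gp [0.4107 0.5827 0.6153] F [ 0.1  0.4 -2. ] w 0.03120380223901169
0 1 [np.float64(7.1), np.float64(9.5), np.float64(12.2), np.float64(14.9)] [0.62, 0.1, 0.2, -1.38, -0.98, -3.03]
1 12 [np.float64(2.3), np.float64(3.2), np.float64(4.2), np.float64(4.3)] [0.58, 0.32, -0.44, -2.11, -1.02, -3.03]
2.3 head 81 el -2 [0.32 0.51 0.33] [0.58, 0.32, -0.44, -2.11, -1.02, -3.03] [([106.0, -106.0, 0.0], 68), ([106.0, 106.0, 0.0], 68)]
3.2 head 95 el -3 [0.4  0.48 0.67] [0.66, 0.02, 0.16, -1.41, -1.01, -3.03] [([150.0, 0.0, 0.0], 0), ([106.0, 106.0, 0.0], 68)]
4.2 head 93 el -4 [0.48 0.49 0.71] [0.61, 0.13, 0.38, -1.35, -1.05, -3.03] [([106.0, 106.0, 0.0], 0), ([106.0, 106.0, 0.0], 68)]
4.3 head 91 el -1 [0.28 0.1  0.33] [-0.22, 0.18, -0.61, -1.4, -1.73, -3.03] [([150.0, 0.0, 0.0], 68), ([0.0, 0.0, -150.0], 68)]
5.1 head 93 el -5 [0.3  0.23 0.62] [0.15, -0.28, -0.18, -1.48, -1.47, -3.03] [([150.0, 0.0, 0.0], 68), ([106.0, 0.0, -106.0], 0)]
```

>>> {"api": "send_rows", "payload": {"motion": [{"offset":[150,0,0],"turn":68},{"offset":[150,0,0],"turn":68},{"offset":[150,0,0],"turn":68},{"offset":[150,0,0],"turn":68},{"offset":[150,0,0],"turn":68},{"offset":[150,0,0],"turn":68},{"offset":[150,0,0],"turn":68},{"offset":[150,0,0],"turn":68}]}}

```text
t: 15.0
eef_pos: [0.263, 0.4641, 0.5096]
ee_rot: [2.851, -1.419, 1.88]
force: [-0.1, 1.5, -1.7]
width: 0.0312
```

```bash
python3 st.py; timeout 560 python3 beam2.py
python3 - <<'E'
from h import *
from kin import *
# partial-row options for the finish
q=get_state()['q']; import itertools
for d in([0,0,-150],[150,0,0],[106,0,-106],[0,0,0]):
    for n in(2,4,6,8):
        k=fcall(q,d,68,n); x,M=F(k); print(d,n,x.round(2),'head %.0f el %.1f'%tuple(np.degrees([np.arctan2(M[1,2],M[0,2]),np.arcsin(M[2,2])])),k.round(2),ok(k))
E
```

```text
15.0 [0.813, -0.088, -0.24, -1.518, -0.765, -3.03] [0.263  0.4641 0.5096] [ 2.851 -1.419  1.88 ]
x-head 107.7 z-head 90.9 z-elev -8.3 x-elev 81.3 gp [0.2605 0.6214 0.4865] F [-0.1  1.5 -1.7] w 0.031218239924570977
0 1 [np.float64(4.4), np.float64(5.5), np.float64(6.3), np.float64(6.6)] [0.67, 0.08, -0.53, -2.2, -0.97, -3.03]
4.4 head 81 el 4 [0.23 0.5  0.42] [0.67, 0.08, -0.53, -2.2, -0.97, -3.03] [([0.0, 0.0, 0.0], 68)]
5.5 head 83 el 5 [0.4  0.35 0.37] [0.24, 0.25, -0.42, -1.87, -1.34, -3.03] [([87.0, 87.0, -87.0], 68)]
6.3 head 84 el 5 [0.23 0.37 0.39] [0.4, 0.02, -0.67, -1.98, -1.25, -3.03] [([106.0, 0.0, -106.0], 68)]
6.6 head 89 el -3 [0.25 0.1  0.29] [-0.24, 0.25, -0.7, -1.36, -1.66, -3.03] [([0.0, 0.0, -150.0], 68)]
7.1 head 79 el 7 [0.4  0.56 0.43] [0.59, 0.3, -0.21, -2.14, -0.99, -3.03] [([106.0, 106.0, 0.0], 68)]
[0, 0, -150] 2 [0.27 0.37 0.46] head 90 el -4.1 [ 0.52 -0.11 -0.41 -1.66 -1.05 -3.03] True
[0, 0, -150] 4 [0.27 0.29 0.4 ] head 89 el -1.5 [ 0.24 -0.05 -0.56 -1.67 -1.33 -3.03] True
[0, 0, -150] 6 [0.27 0.19 0.34] head 89 el -1.3 [-0.01  0.09 -0.65 -1.56 -1.55 -3.
[... 476 characters left out ...]
[0.26 0.42 0.5 ] head 90 el -1.5 [ 0.62 -0.11 -0.35 -1.71 -0.96 -3.03] True
[106, 0, -106] 4 [0.26 0.39 0.47] head 87 el 3.1 [ 0.5  -0.09 -0.46 -1.84 -1.09 -3.03] True
[106, 0, -106] 6 [0.24 0.38 0.43] head 85 el 5.2 [ 0.44 -0.05 -0.57 -1.93 -1.17 -3.03] True
[106, 0, -106] 8 [0.23 0.37 0.39] head 84 el 4.9 [ 0.4   0.02 -0.67 -1.98 -1.25 -3.03] True
[0, 0, 0] 2 [0.26 0.47 0.48] head 90 el -4.0 [ 0.72 -0.03 -0.31 -1.73 -0.86 -3.03] True
[0, 0, 0] 4 [0.25 0.48 0.46] head 87 el 1.0 [ 0.67  0.   -0.39 -1.92 -0.92 -3.03] True
[0, 0, 0] 6 [0.24 0.49 0.45] head 83 el 4.0 [ 0.66  0.04 -0.46 -2.08 -0.95 -3.03] True
[0, 0, 0] 8 [0.23 0.5  0.42] head 81 el 4.4 [ 0.67  0.08 -0.53 -2.2  -0.97 -3.03] True
```

>>> {"api": "send_rows", "payload": {"motion": [{"offset":[0,0,-150],"turn":68},{"offset":[0,0,-150],"turn":68},{"offset":[0,0,-150],"turn":68},{"offset":[0,0,-150],"turn":68},{"offset":[0,0,-150],"turn":68}]}}

```text
t: 15.5
eef_pos: [0.2667, 0.2323, 0.3607]
ee_rot: [-1.57, -1.005, -0.013]
force: [4.3, -1.0, -4.2]
width: 0.0316
```

```bash
python3 st.py
python3 - <<'E'
from h import *
from kin import *
d=grab_frame("side"); a=d["frame"]; cv2.imwrite("pics/s2.png",a); np.save("side2.npy",cloud(d))
E
```

```text
15.5 [0.08, 0.04, -0.636, -1.629, -1.499, -3.03] [0.2667 0.2323 0.3607] [-1.57  -1.005 -0.013]
x-head -0.8 z-head 89.3 z-elev 0.0 x-elev 57.6 gp [0.2686 0.3913 0.3608] F [ 4.3 -1.  -4.2] w 0.03156788142287187
```

View pics/s2.png

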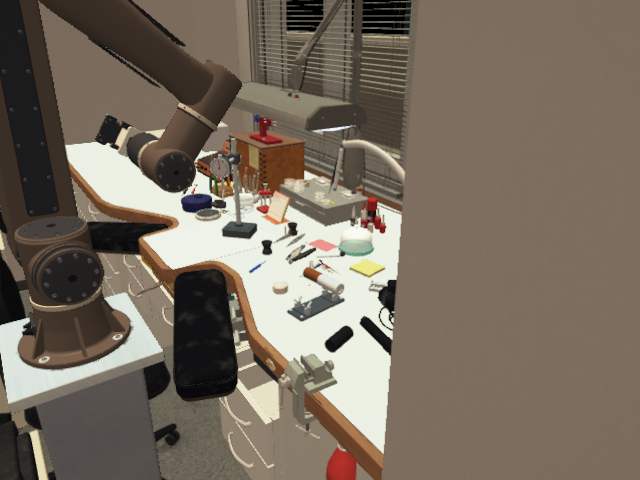

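Tool now exactly horizontal, heading 89°; the picture shows the gripper pointing left near (125,135), and in the rest only the rear spacer remains, at (328,280). Next I'll plan the route to below the plunger.

Run:
```python
from st import *
def go(q,g,turn=0,n=8):
    x,M=F(q); o=(M.T@(np.array(g)-x-.159*M[:,2])*100).round(1); k=fcall(q,o,turn,n); x,M=F(k)
    print(o,turn,'gp',(x+.159*M[:,2]).round(3),k.round(2),'elz %.1f elx %.1f'%tuple(np.degrees(np.arcsin([M[2,2],M[2,0]]))),ok(k)); return k
k=go(q,[.33,.2,.30],-32); k=go(k,[.42,.10,.2]);k=go(k,[.498,.14,.115]); k=go(k,[.498,.2725,.115]); k1=go(k,[.498,.2725,.16])
print('turn over there')
k=go(k,[.498,.14,.115]); k=go(k,[.498,.14,.115],-68); k=go(k,[.498,.14,.115],-68);k=go(k,[.498,.14,.115],-44); k=go(k,[.498,.2725,.16])
```

```text
15.55 [0.067, 0.05, -0.643, -1.62, -1.505, -3.03] [0.266  0.2268 0.3552] [-1.579 -0.988 -0.008]
x-head -0.5 z-head 89.1 z-elev -0.2 x-elev 56.6 gp [0.2683 0.3858 0.3545] F [ -5.1  -7.3 -11.9] w 0.031007509737032667
[ -1.1   8.4 -18.4] -32 gp [0.33 0.2  0.3 ] [-0.33  0.32 -0.52 -1.33 -1.77 -2.3 ] elz -0.2 elx 88.6 True
[-9.8  9.4 -9.9] 0 gp [0.42 0.1  0.2 ] [-0.43  0.64 -0.3  -1.23 -1.81 -2.18] elz -0.2 elx 88.6 True
[-8.3  7.9  4.2] 0 gp [0.498 0.14  0.115] [-0.32  0.83 -0.18 -1.31 -1.73 -2.14] elz -0.2 elx 88.6 False
[ 0.  -0.1 13.2] 0 gp [0.498 0.272 0.115] [-0.13  0.81 -0.24 -1.47 -1.63 -2.11] elz -0.2 elx 88.6 False
[ 4.5 -0.2  0. ] 0 gp [0.498 0.272 0.16 ] [-0.13  0.72 -0.25 -1.47 -1.63 -2.19] elz -0.2 elx 88.6 False
turn over there
[ -0.    0.1 -13.2] 0 gp [0.498 0.14  0.115] [-0.32  0.83 -0.18 -1.31 -1.73 -2.14] elz -0.2 elx 88.6 False
[-0.  0. -0.] -68 gp [0.498 0.14  0.115] [-0.32  0.83 -0.18 -1.31 -1.73 -0.96] elz -0.2 elx 23.4 False
[-0.1  0.  -0. ] -68 gp [0.498 0.14  0.115] [-0.32  0.83 -0.17 -1.31 -1.73  0.23] elz -0.2 elx -44.6 False
[ 0.  0. -0.] -44 gp [0.498 0.14  0.115] [-0.32  0.83 -0.17 -1.31 -1.73  1.  ] elz -0.2 elx -88.6 False
[-4.6  0.4 13.2] 0 gp [0.498 0.272 0.16 ] [-0.13  0.72 -0.25 -1.47 -1.63  0.95] elz -0.2 elx -88.6 False
```

>>> {"api": "send_rows", "payload": {"motion": [{"offset":[-1.1,8.4,-18.4],"turn":-33},{"offset":[-1.1,8.4,-18.4],"turn":-33},{"offset":[-1.1,8.4,-18.4],"turn":-33},{"offset":[-1.1,8.4,-18.4],"turn":-33},{"offset":[-1.1,8.4,-18.4],"turn":-33},{"offset":[-1.1,8.4,-18.4],"turn":-33}]}}

```text
t: 16.15
eef_pos: [0.3319, 0.0485, 0.3066]
ee_rot: [1.621, -1.56, 3.078]
force: [-1.0, 0.1, -1.3]
width: 0.0313
```

>>> {"api": "send_rows", "payload": {"motion": [{"offset":[-9.8,14,-5],"turn":0},{"offset":[-9.8,14,-5],"turn":0},{"offset":[-9.8,14,-5],"turn":0},{"offset":[-9.8,14,-5],"turn":0},{"offset":[-9.8,14,-5],"turn":0}]}}

```text
t: 16.65
eef_pos: [0.474, -0.0017, 0.2097]
ee_rot: [1.651, -1.559, 3.051]
force: [-1.7, 0.9, -1.4]
width: 0.0315
```

Run:
```python
from st import *
d=grab_frame("wrist"); W=cloud(d); np.save("w2.npy",W); cv2.imwrite("pics/w2.png",d["frame"])
P=W.reshape(-1,3); m=(np.hypot(P[:,0]-.498,P[:,1]-.272)<.03)&(P[:,2]>.15)&(P[:,2]<.235); P=P[m]
for z in np.arange(.16,.235,.01):
    Q=P[abs(P[:,2]-z)<.005]
    if len(Q): print(round(z,2),len(Q),np.median(Q,0).round(4),Q.min(0).round(4),Q.max(0).round(4))
print(to([.498,.17,.125]),np.round(d["cam_to_world"],3)[:3,3])
```

```text
16.65 [-0.316, 0.631, -0.239, -1.334, -1.765, -2.236] [ 0.474  -0.0017  0.2097] [ 1.651 -1.559  3.051]
x-head 174.8 z-head 89.4 z-elev -0.1 x-elev 89.3 gp [0.4757 0.1573 0.2095] F [-1.7  0.9 -1.4] w 0.03150660127190932
0.22 22 [0.4963 0.2654 0.2245] [0.4913 0.2637 0.2232] [0.4992 0.2675 0.225 ]
0.23 212 [0.4952 0.2656 0.2301] [0.4912 0.2632 0.225 ] [0.4999 0.2707 0.2349]
[-8.48  2.12  1.3 ] [0.472 0.017 0.279]
```

View pics/w2.png

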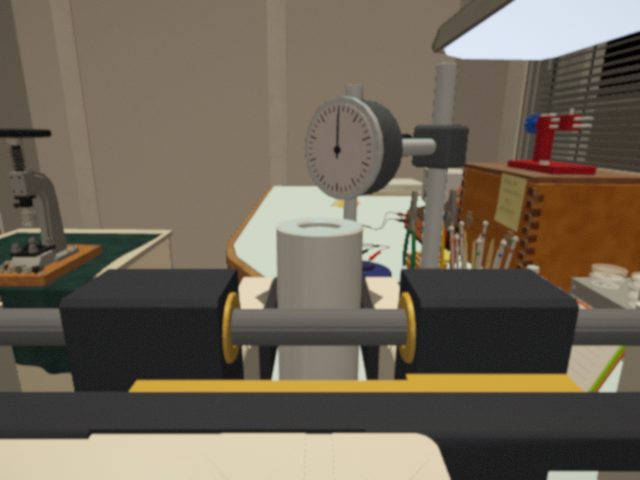

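Run:
```python
from st import *
W=np.load("w2.npy").reshape(-1,3); gp=x+.159*M[:,2]
m=(np.hypot(W[:,0]-gp[0],W[:,1]-gp[1])<.025)&(W[:,2]>.225)&(W[:,2]<.26); P=W[m]; print(m.sum(),P.min(0).round(4),P.max(0).round(4))
S=P[(P[:,2]<P[:,2].max()-.006)]
f=lambda p:np.hypot(S[:,0]-p[0]-p[2]*(S[:,2]-gp[2]),S[:,1]-p[1]-p[3]*(S[:,2]-gp[2]))-.016
s=least_squares(f,[gp[0],gp[1],0,0],loss='soft_l1',f_scale=.001); print('spacer axis at gp height',s.x.round(4),'gp',gp.round(4),len(S),np.abs(s.fun).mean())
t=np.percentile(P[:,2],[50,90,99]); print('top z',t)
Q=W[(np.hypot(W[:,0]-.497,W[:,1]-.27)<.02)&(W[:,2]>.222)&(W[:,2]<.2345)]
f=lambda p:np.hypot(Q[:,0]-p[0],Q[:,1]-p[1])-.0045
u=least_squares(f,[.497,.27],loss='soft_l1',f_scale=.001); print('stem',u.x.round(4),len(Q),np.abs(u.fun).mean())
```

```text
16.7 [-0.316, 0.628, -0.242, -1.334, -1.766, -2.236] [ 0.4726 -0.0013  0.2109] [ 1.607 -1.559  3.095]
x-head 177.4 z-head 89.4 z-elev -0.0 x-elev 89.3 gp [0.4742 0.1577 0.2108] F [-0.1  0.3 -1.1] w 0.03130608599651589
6291 [0.4583 0.1389 0.225 ] [0.49   0.172  0.2471]
spacer axis at gp height [4.742e-01 1.560e-01 1.000e-04 3.680e-02] gp [0.4742 0.1577 0.2108] 3801 0.00037158580888003637
top z [0.23845888 0.24605561 0.24667242]
stem [0.4956 0.2693] 223 0.000384442556186477
```

The spacer stands upright in the pads, its top ring at (320,228). Behind it the stem is at (350,210) and the dial at (340,148), pointer at zero. The stem axis comes to about (0.4965, 0.271).

Run:
```python
from st import *
print(to([.4965,.185,.122])); print((M.T@np.array([0,.086,0])*100).round(2),(M.T@np.array([0,0,.0165])*100).round(2))
```

```text
16.7 [-0.316, 0.628, -0.242, -1.334, -1.766, -2.236] [ 0.4726 -0.0013  0.2109] [ 1.607 -1.559  3.095]
x-head 177.4 z-head 89.4 z-elev -0.0 x-elev 89.3 gp [0.4742 0.1577 0.2108] F [-0.1  0.3 -1.1] w 0.03130608599651589
[-8.9   2.1   2.76]
[ 0.   -0.09  8.6 ] [ 1.65  0.02 -0.  ]
```

>>> {"api": "send_rows", "payload": {"motion": [{"offset":[-8.9,2.1,0],"turn":0},{"offset":[-8.9,2.1,0],"turn":0},{"offset":[-8.9,2.1,2.7],"turn":0},{"offset":[-8.9,2.1,2.7],"turn":0},{"offset":[-8.9,2.1,2.7],"turn":0}]}}

```text
t: 17.2
eef_pos: [0.4941, 0.0255, 0.1241]
ee_rot: [1.632, -1.556, 3.071]
force: [0.4, -0.4, -1.3]
width: 0.0312
```

Run:
```python
from st import *
print(to([.4965,.271,.122]))
```

```text
17.2 [-0.262, 0.803, -0.207, -1.355, -1.703, -2.103] [0.4941 0.0255 0.1241] [ 1.632 -1.556  3.071]
x-head 176.0 z-head 89.5 z-elev -0.1 x-elev 89.2 gp [0.4955 0.1845 0.124 ] F [ 0.4 -0.4 -1.3] w 0.03123458701159051
[-0.19  0.02  8.65]
```

>>> {"api": "send_rows", "payload": {"motion": [{"offset":[-0.2,-0.1,4.3],"turn":0},{"offset":[-0.2,-0.1,8.6],"turn":0},{"offset":[-0.2,-0.1,8.6],"turn":0},{"offset":[-0.2,-0.1,8.6],"turn":0}]}}

```text
t: 17.6
eef_pos: [0.4944, 0.111, 0.123]
ee_rot: [1.659, -1.553, 3.044]
force: [0.6, 0.4, -1.0]
width: 0.0312
```

Run:
```python
from st import *
print(to([.4965,.271,.138]))
d=grab_frame("wrist"); cv2.imwrite("pics/w3.png",d["frame"]);
W=cloud(d).reshape(-1,3); gp=x+.159*M[:,2]
Q=W[(np.hypot(W[:,0]-.497,W[:,1]-.27)<.02)&(W[:,2]>.18)&(W[:,2]<.228)]
for r in(.0045,.002):
    u=least_squares(lambda p:np.hypot(Q[:,0]-p[0],Q[:,1]-p[1])-r,[.497,.27],loss='soft_l1',f_scale=.001); print(r,'stem',u.x.round(4),len(Q),np.abs(u.fun).mean())
for z in np.arange(.165,.23,.01):
    q_=W[(np.hypot(W[:,0]-.497,W[:,1]-.27)<.02)&(abs(W[:,2]-z)<.005)]
    if len(q_): print(round(z,3),len(q_),q_.min(0).round(4),q_.max(0).round(4))
S=W[(np.hypot(W[:,0]-gp[0],W[:,1]-gp[1])<.025)&(W[:,2]>.138)&(W[:,2]<.155)]
s=least_squares(lambda p:np.hypot(S[:,0]-p[0],S[:,1]-p[1])-.016,gp[:2],loss='soft_l1',f_scale=.001); print('spacer',s.x.round(4),gp)
```

```text
17.6 [-0.136, 0.796, -0.244, -1.46, -1.634, -2.081] [0.4944 0.111  0.123 ] [ 1.659 -1.553  3.044]
x-head 174.4 z-head 89.5 z-elev -0.1 x-elev 89.0 gp [0.4958 0.27   0.1228] F [ 0.6  0.4 -1. ] w 0.031234565151424334
[1.52 0.1  0.1 ]
0.0045 stem [0.4957 0.2701] 2942 0.0010558049470491687
0.002 stem [0.4956 0.2662] 2942 0.000863100377257759
0.165 154 [0.4876 0.2536 0.16  ] [0.5078 0.2706 0.17  ]
0.175 442 [0.4927 0.2643 0.17  ] [0.4987 0.2716 0.18  ]
0.185 376 [0.4935 0.2654 0.1801] [0.4978 0.2697 0.1898]
0.195 391 [0.4936 0.2655 0.19  ] [0.4979 0.2693 0.1999]
0.205 515 [0.4914 0.2633 0.2001] [0.5    0.2731 0.2099]
0.215 910 [0.4913 0.2628 0.21  ] [0.5    0.2691 0.22  ]
0.225 951 [0.4914 0.2629 0.22  ] [0.5    0.2697 0.23  ]
spacer [0.4942 0.2695] [0.49576543 0.27002372 0.12279295]
```

View pics/w3.png

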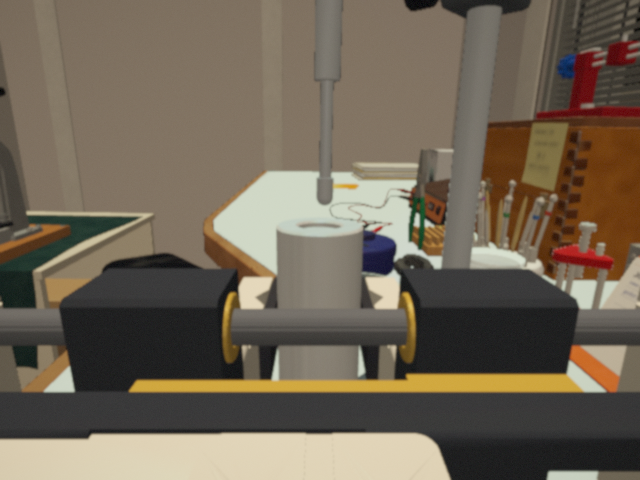

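The plunger tip at (325,190) hangs over the bore at (320,228), centred to about 2 mm. I'll trim that and raise the spacer to probe.

>>> {"api": "send_rows", "payload": {"motion": [{"offset":[0.5,0.1,-0.1],"turn":0},{"offset":[1,0.1,-0.1],"turn":0},{"offset":[1.5,0.1,-0.1],"turn":0},{"offset":[1.5,0.1,-0.1],"turn":0},{"offset":[1.5,0.1,-0.1],"turn":0}]}}

```text
t: 18.15
eef_pos: [0.4959, 0.1088, 0.1363]
ee_rot: [1.693, -1.555, 3.007]
force: [0.8, -1.7, -4.4]
width: 0.031
```

Run:
```python
from st import *
for i in range(4): d=grab_frame("wrist"); print(get_state()['force'].round(2))
W=cloud(d); P=W.reshape(-1,3)
# lower edge of thick part of plunger/stem step (z) : width profile
for z in np.arange(.17,.225,.005):
    q_=P[(np.hypot(P[:,0]-.496,P[:,1]-.27)<.02)&(abs(P[:,2]-z)<.0025)]
    if len(q_): print(round(z,3),len(q_),(q_.max(0)-q_.min(0))[0].round(4))
cv2.imwrite("pics/w4.png",d["frame"])
```

```text
18.15 [-0.141, 0.769, -0.245, -1.46, -1.637, -2.108] [0.4959 0.1088 0.1363] [ 1.693 -1.555  3.007]
x-head 172.3 z-head 89.3 z-elev -0.1 x-elev 89.1 gp [0.4977 0.2678 0.136 ] F [ 0.8 -1.7 -4.4] w 0.031005783912185118
[ 1.37 -2.62 -4.63]
[ 0.94 -1.96 -4.21]
[ 1.85 -1.48 -4.81]
[-0.19 -2.55 -4.01]
0.17 1926 0.0315
0.175 633 0.0295
0.18 193 0.0055
0.185 175 0.0044
0.19 177 0.0044
0.195 171 0.004
0.2 176 0.0039
0.205 191 0.0042
0.21 347 0.0083
0.215 403 0.0086
0.22 420 0.0085
```

View pics/w4.png

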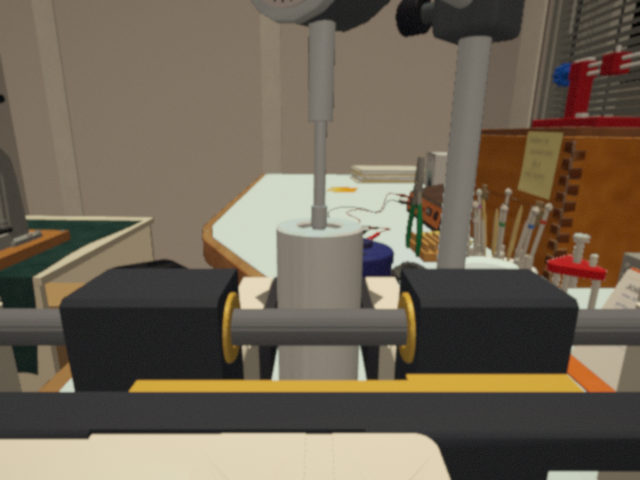

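Force rose by about 3.3 N at mid-height 0.136 m with the plunger centred in the bore. A deep hole would not touch before 0.156 m, so the shallow recess is up and the spacer must be turned over. Lower, retreat, raise, turn 180°.

>>> {"api": "send_rows", "payload": {"motion": [{"offset":[-1.5,0,0],"turn":0},{"offset":[-1.5,0,0],"turn":0},{"offset":[-1.5,0,-5],"turn":0},{"offset":[-1.5,0,-9],"turn":0},{"offset":[-1.5,0,-12],"turn":0},{"offset":[3,0,-12],"turn":0},{"offset":[8,0,-12],"turn":0},{"offset":[8,0,-12],"turn":0}]}}

```text
t: 19.15
eef_pos: [0.494, -0.0112, 0.2221]
ee_rot: [1.639, -1.546, 3.063]
force: [1.4, -0.2, -1.8]
width: 0.031
```

Run:
```python
from st import *
k=q
for t in(-68,-68,-44): k=fcall(k,[0,0,0],t,8); print(k.round(2),F(k)[0].round(3))
```

```text
19.15 [-0.323, 0.622, -0.191, -1.339, -1.782, -2.279] [ 0.494  -0.0112  0.2221] [ 1.639 -1.546  3.063]
x-head 175.5 z-head 89.4 z-elev -0.1 x-elev 88.6 gp [0.4957 0.1478 0.2219] F [ 1.4 -0.2 -1.8] w 0.031030440317412717
[-0.32  0.62 -0.19 -1.34 -1.78 -1.09] [ 0.494 -0.011  0.222]
[-0.32  0.62 -0.19 -1.34 -1.78  0.09] [ 0.494 -0.011  0.222]
[-0.32  0.62 -0.19 -1.34 -1.78  0.86] [ 0.494 -0.011  0.222]
```

>>> {"api": "send_rows", "payload": {"motion": [{"offset":[0,0,0],"turn":-68},{"offset":[0,0,0],"turn":-68},{"offset":[0,0,0],"turn":-68},{"offset":[0,0,0],"turn":-68},{"offset":[0,0,0],"turn":-68},{"offset":[0,0,0],"turn":-68},{"offset":[0,0,0],"turn":-68},{"offset":[0,0,0],"turn":-68}]}}

```text
t: 19.95
eef_pos: [0.4929, -0.0103, 0.2168]
ee_rot: [1.571, -0.363, 3.132]
force: [-0.9, 0.2, -2.4]
width: 0.0313
```

>>> {"api": "send_rows", "payload": {"motion": [{"offset":[0,0,0],"turn":-68},{"offset":[0,0,0],"turn":-68},{"offset":[0,0,0],"turn":-68},{"offset":[0,0,0],"turn":-68},{"offset":[0,0,0],"turn":-68},{"offset":[0,0,0],"turn":-68},{"offset":[0,0,0],"turn":-68},{"offset":[0,0,0],"turn":-68}]}}

```text
t: 20.75
eef_pos: [0.4929, -0.0103, 0.2167]
ee_rot: [1.571, 0.824, 3.132]
force: [-0.3, 0.0, -0.9]
width: 0.031
```

>>> {"api": "send_rows", "payload": {"motion": [{"offset":[0,0,0],"turn":-42.6},{"offset":[0,0,0],"turn":-42.6},{"offset":[0,0,0],"turn":-42.6},{"offset":[0,0,0],"turn":-42.6},{"offset":[0,0,0],"turn":-42.6},{"offset":[0,0,0],"turn":-42.6}]}}

```text
t: 21.35
eef_pos: [0.4929, -0.0103, 0.2167]
ee_rot: [1.617, 1.564, -3.106]
force: [1.1, -0.3, -2.8]
width: 0.0315
```

Run:
```python
from st import *
print(to([.4975,.185,.122]))
d=grab_frame("wrist"); W=cloud(d).reshape(-1,3); gp=x+.159*M[:,2]
print(np.round(d["cam_to_world"],3)[:3,3])
S=W[(np.hypot(W[:,0]-gp[0],W[:,1]-gp[1])<.03)&(abs(W[:,2]-gp[2])<.05)]; print(len(S),S.min(0),S.max(0))
```

```text
21.35 [-0.322, 0.632, -0.195, -1.338, -1.78, 0.844] [ 0.4929 -0.0103  0.2167] [ 1.617  1.564 -3.106]
x-head -178.0 z-head 89.4 z-elev -0.0 x-elev -89.6 gp [0.4945 0.1487 0.2167] F [ 1.1 -0.3 -2.8] w 0.031470811153799814
[ 9.46 -0.33  3.64]
[0.491 0.008 0.147]
12668 [0.46466947 0.12232867 0.17888767] [0.52436974 0.1667105  0.24139124]
```

>>> {"api": "send_rows", "payload": {"motion": [{"offset":[4.7,-0.3,0],"turn":0},{"offset":[9.3,-0.3,0],"turn":0},{"offset":[9.3,-0.3,3.6],"turn":0},{"offset":[9.3,-0.3,3.6],"turn":0},{"offset":[9.3,-0.3,3.6],"turn":0}]}}

```text
t: 21.9
eef_pos: [0.4955, 0.0259, 0.1229]
ee_rot: [1.592, 1.557, -3.129]
force: [-0.0, 0.1, -1.6]
width: 0.0315
```

Run:
```python
from st import *
print(to([.4975,.268,.123]))
d=grab_frame("wrist"); cv2.imwrite("pics/w5.png",d["frame"])
W=cloud(d).reshape(-1,3); gp=x+.159*M[:,2]
for z in np.arange(.165,.235,.01):
    q_=W[(np.hypot(W[:,0]-.497,W[:,1]-.27)<.03)&(abs(W[:,2]-z)<.005)]
    if len(q_)>5: print(round(z,3),len(q_),q_.min(0).round(4),q_.max(0).round(4))
```

```text
21.9 [-0.261, 0.806, -0.204, -1.356, -1.703, 1.011] [0.4955 0.0259 0.1229] [ 1.592  1.557 -3.129]
x-head -179.3 z-head 89.5 z-elev -0.0 x-elev -89.2 gp [0.4969 0.1849 0.1229] F [-0.   0.1 -1.6] w 0.031541839304622066
[-0.01  0.02  8.31]
```

View pics/w5.png

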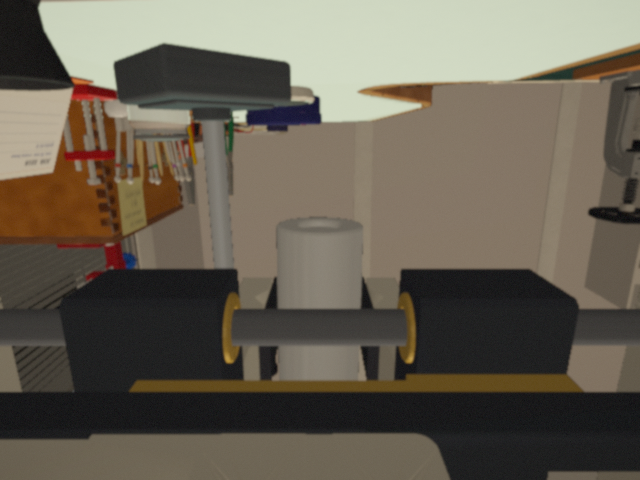

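The camera, now upside down, shows the shallow end at (320,225), which points down, and the loupe at the left edge well clear. Advance under the plunger, then raise to 0.150 m, where a deep hole should still not touch.

>>> {"api": "send_rows", "payload": {"motion": [{"offset":[0,0,4.2],"turn":0},{"offset":[0,0,8.3],"turn":0},{"offset":[0,0,8.3],"turn":0},{"offset":[0,0,8.3],"turn":0}]}}

```text
t: 22.35
eef_pos: [0.4967, 0.1084, 0.1247]
ee_rot: [1.748, 1.563, -2.973]
force: [-0.6, -0.6, -1.2]
width: 0.0314
```

>>> {"api": "send_rows", "payload": {"motion": [{"offset":[-0.7,0,0],"turn":0},{"offset":[-1.4,0,0],"turn":0},{"offset":[-1.4,0,0],"turn":0},{"offset":[-1.4,0,0],"turn":0}]}}

```text
t: 22.75
eef_pos: [0.4968, 0.1078, 0.1381]
ee_rot: [1.625, 1.563, -3.099]
force: [-0.9, 1.3, -0.7]
width: 0.031
```

Run:
```python
from st import *
for i in range(4): d=grab_frame("side"); print(get_state()['force'].round(2))
print(to([.4975,.268,.150]))
```

```text
22.75 [-0.142, 0.767, -0.243, -1.46, -1.64, 1.006] [0.4968 0.1078 0.1381] [ 1.625  1.563 -3.099]
x-head -177.6 z-head 89.3 z-elev -0.0 x-elev -89.5 gp [0.4987 0.2668 0.138 ] F [-0.9  1.3 -0.7] w 0.031032658073487335
[ 0.03  0.75 -1.34]
[-0.81  0.79 -0.96]
[ 0.08  0.06 -1.77]
[ 0.01  0.12 -2.36]
[-1.2   0.13  0.12]
```

No contact at 0.138 m, so the deep hole is up. I'll trim 1 mm and go on up to 0.150 m.

>>> {"api": "send_rows", "payload": {"motion": [{"offset":[-0.6,-0.1,0.1],"turn":0},{"offset":[-1.2,-0.1,0.1],"turn":0},{"offset":[-1.2,-0.1,0.1],"turn":0},{"offset":[-1.2,-0.1,0.1],"turn":0}]}}

```text
t: 23.35
eef_pos: [0.4979, 0.1092, 0.1496]
ee_rot: [1.718, 1.562, -3.006]
force: [-0.1, 0.2, -1.0]
width: 0.0314
```

Run:
```python
from st import *
for i in range(4): d=grab_frame("side"); print(get_state()['force'].round(2))
print(to([.4975,.268,.161]))
```

```text
23.35 [-0.14, 0.743, -0.244, -1.462, -1.641, 0.982] [0.4979 0.1092 0.1496] [ 1.718  1.562 -3.006]
x-head -172.2 z-head 89.4 z-elev -0.1 x-elev -89.5 gp [0.4996 0.2682 0.1494] F [-0.1  0.2 -1. ] w 0.0313573178480637
[-0.69  0.3  -1.33]
[ 0.14  0.36 -1.77]
[ 0.83  1.07 -1.04]
[ 0.05 -0.82 -1.1 ]
[-1.16  0.22 -0.02]
```

>>> {"api": "send_rows", "payload": {"motion": [{"offset":[0,0.2,0],"turn":0},{"offset":[-0.4,0.2,0],"turn":0},{"offset":[-0.8,0.2,0],"turn":0},{"offset":[-1.15,0.2,0],"turn":0},{"offset":[-1.15,0.2,0],"turn":0},{"offset":[-1.15,0.2,0],"turn":0}]}}

```text
t: 24.15
eef_pos: [0.4959, 0.1092, 0.1608]
ee_rot: [1.755, 1.562, -2.968]
force: [0.2, -0.0, -4.3]
width: 0.0314
```

Run:
```python
from st import *
for i in range(5): d=grab_frame("side"); print(get_state()['force'].round(2))
s=get_state(); print(s['eef_pos'].round(4))
a=grab_frame("scene")["frame"]; b=d["frame"]
c1=cv2.resize(b[130:230,180:280],(400,400),interpolation=2); c2=cv2.resize(a[130:210,160:240],(400,400),interpolation=2)
cv2.imwrite("pics/f1.png",np.hstack([c1,c2]))
W=cloud(d).reshape(-1,3)
for c in([.5825,-.19],):
    Q=W[(np.hypot(W[:,0]-c[0],W[:,1]-c[1])<.05)&(W[:,2]>.045)&(W[:,2]<.08)]; print(len(Q),Q.mean(0).round(3))
```

```text
24.15 [-0.14, 0.72, -0.25, -1.463, -1.643, 0.964] [0.4959 0.1092 0.1608] [ 1.755  1.562 -2.968]
x-head -170.1 z-head 89.4 z-elev -0.1 x-elev -89.5 gp [0.4976 0.2682 0.1605] F [ 0.2 -0.  -4.3] w 0.03141031362787588
[-0.28  0.33 -4.85]
[-0.68  0.88 -4.21]
[-0.98  0.72 -3.76]
[-1.02  0.32 -5.06]
[-0.93 -0.29 -4.66]
[0.4959 0.1093 0.1606]
272 [ 0.576 -0.196  0.057]
```

View pics/f1.png

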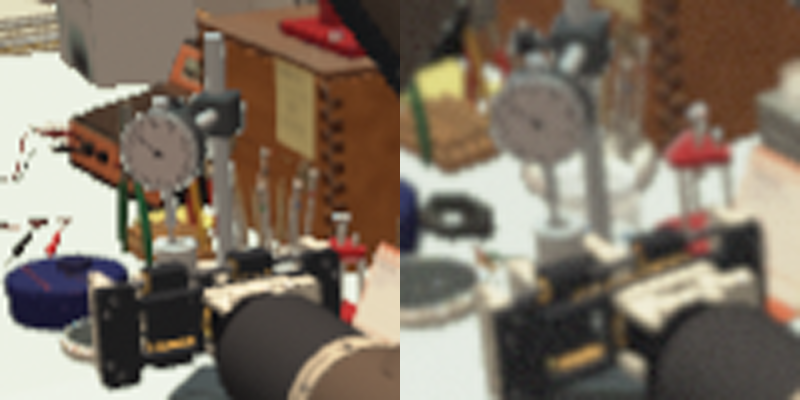

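The plunger sits in the bore at (172,243) and the pointer has turned roughly 50–60° of the 90° that means 5 mm. The force is about 3.3 N above baseline. Both point to a push of about 4 mm, and the rear spacer has not moved.

```bash
python3 -c "
from station import *
print(job_done()); s=get_state(); print(s['t'],s['eef_pos'],s['force'],s['width'])"
```

```text
the job is handed in; nothing more can be done
None
the job is handed in; nothing more can be done
```

I handed in the job at about 24 s, with the front spacer held upright and hole-up and the plunger bottomed in the deep hole, pushed up about 4 mm. No verdict was reported.

- **Tilting the tool:** The moves only turn the tool about its own axis, so I tilted it to horizontal by pushing repeatedly against the last joint's limit. The spacer was already in the gripper, clear of the rest.
- **First end tried:** It met the plunger at a spacer mid-height of about 0.134 m, which is the shallow recess. I backed out and turned the spacer over by 180°.
- **Second end:** There was no contact at 0.138 m or 0.150 m. At 0.1605 m the upward force was about 3.3 N above baseline, as expected for the floor of the deep hole.

**Last checks before handing in:**
- The spacer was within about 1° of upright, judged from the tool pose, and the grip width was 31.4 mm.
- The dial pointer had turned roughly 50–60°, or about 3–4 mm. Tool height gives about 4.5 mm and the force about 4 mm, so they differ by about 1 mm; all are inside the 2–8.5 mm window.
- The rear spacer measured the same position as at the start.
- I did not re-measure the movement holder, loupe or round box at the end. No contact showed in the force readings.
- The scene and side cameras placed the stem 2–4 mm from where the wrist camera did. I used the wrist camera, measuring the plunger relative to the held spacer.

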